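# Stir silver knob castings in the polishing beads

## Task

Move every silver knob from the open drawer into the dark bowl of polishing beads; then take the stirring stick from its block and stir them with it anticlockwise (seen from above) for at least three full turns round the bowl, with the stick's end down close to the bowl's floor. Afterwards stand the stick back in the hole of its block and push the drawer fully home past its catch; all knobs and beads must end up in the bowl, and the small glue bottle must not be knocked over.

Things in the scene. Friction and masses are not known exactly. Their poses are not given: they have to be found in the camera images.
- casting1: cast silver knob, one of 2 to 4 that stand in the open drawer at the start (absent: None): 63 mm tall, a round foot 36 mm across and 12 mm high, above it a round stem 18 mm across up to the top; origin: centre of the foot's underside, z along the stem to its top; 55 to 90 g. Grip the stem's upper part from above, clear of the drawer's walls
- casting2: cast silver knob, one of 2 to 4 that stand in the open drawer at the start (absent: None): 63 mm tall, a round foot 36 mm across and 12 mm high, above it a round stem 18 mm across up to the top; origin: centre of the foot's underside, z along the stem to its top; 55 to 90 g. Grip the stem's upper part from above, clear of the drawer's walls
- casting3: cast silver knob, one of 2 to 4 that stand in the open drawer at the start (absent: None): 63 mm tall, a round foot 36 mm across and 12 mm high, above it a round stem 18 mm across up to the top; origin: centre of the foot's underside, z along the stem to its top; 55 to 90 g. Grip the stem's upper part from above, clear of the drawer's walls
- casting4: cast silver knob, one of 2 to 4 that stand in the open drawer at the start (absent: None): 63 mm tall, a round foot 36 mm across and 12 mm high, above it a round stem 18 mm across up to the top; origin: centre of the foot's underside, z along the stem to its top; 55 to 90 g. Grip the stem's upper part from above, clear of the drawer's walls
- bead1: polishing bead in the bowl, a glazed ceramic ball 26 mm across, 30 g; origin: its centre; stays in the bowl
- bead2: polishing bead in the bowl, a glazed ceramic ball 26 mm across, 30 g; origin: its centre; stays in the bowl
- bead3: polishing bead in the bowl, a glazed ceramic ball 26 mm across, 30 g; origin: its centre; stays in the bowl
- bead4: polishing bead in the bowl, a glazed ceramic ball 26 mm across, 30 g; origin: its centre; stays in the bowl
- bead5: polishing bead in the bowl, a glazed ceramic ball 26 mm across, 30 g; origin: its centre; stays in the bowl
- bead6: polishing bead in the bowl, a glazed ceramic ball 26 mm across, 30 g; origin: its centre; stays in the bowl
- bead7: polishing bead in the bowl, a glazed ceramic ball 26 mm across, 30 g; origin: its centre; stays in the bowl
- bead8: polishing bead in the bowl, a glazed ceramic ball 26 mm across, 30 g; origin: its centre; stays in the bowl
- bowl: heavy dark round steel bowl, fixed to the table, 90 mm tall; mouth 242 mm across inside, flat inner floor about 180 mm across, 6 mm above its origin; origin: centre of its underside, z up, x and y parallel to the robot's. It holds eight loose beads in one layer, tops 32 mm above the origin
- stick: wooden stirring stick, 150 mm long, about 80 g: a round shank 18 mm across that tapers to 12 mm at its end, and over its top 75 mm a red square rubber handle 24 by 24 mm whose faces look along the stick's x and y; origin: centre of the flat lower end, z up along the stick. It stands in the block at first; grip it firmly from above, about 120 mm up, or it turns in the fingers
- stick_tip (a point): centre of the stick's flat lower end
- block: wooden block, 90 by 90 by 60 mm, fixed to the table, with a brass flared collar on top (25 mm high, 64 mm across inside at the mouth, 85 mm above the table, narrowing to 24 mm) that leads into a square hole 24 mm wide and 50 mm deep in which the stick stands; origin: centre of the underside
- block_seat (a point): centre of the bottom of the block's hole, 10 mm above the table; the stick's lower end rests here
- unit: low wooden drawer unit fixed to the table: 240 mm deep (x), 300 mm wide (y), 58 mm high; origin: centre of its underside; its front faces its own -x, towards the robot. Drawer: floor 16 mm above the table, side walls 40 mm, front board 48 mm; 266 mm wide outside, 200 mm deep; the castings stand in its open front part
- drawer (a joint): how far the drawer is pulled out of the unit, m: 0 fully home, 0.15 to 0.17 at the start, at most 0.18. Slides with 1.5 N of friction; at about 16 mm a spring catch resists with some 10 N more; past 8 mm it snaps the drawer home and holds it. Castings still in the drawer are taller than its opening and jam it
- drawer_front (a point): middle of the outer face of the drawer's front board, 30 mm above the table; a brass pull plate 70 mm wide and 20 mm high projects 8 mm from it here. The board is 294 mm wide, 8 to 48 mm above the table, and may be pushed anywhere
- glue: small amber glass bottle with a blue cap, 32 mm across and 70 mm tall, standing between the bowl and the drawer unit; not part of the job; origin: centre of its underside
Things that resemble listed ones, but are neither listed nor needed, are in the scene too. Leave any pink look-alike of the casting1 alone.

How it is judged:
By the outcome, as a careful person would: the job done as asked, in the order asked, and still so for the second after the job is handed in, with the robot touching nothing.
Of casting1, casting2, casting3, casting4 only 2 to 4 are there at a start; the rules pass over those that are not, and their reading is None.
At some moment in a run one of casting1, casting2, casting3, casting4 may be knocked a few centimetres aside while the robot is not near it.
It also fails if it takes over 210 s, if anything falls off the work surface, if the arm or the gripper's body presses on something with over 40 N, if the wrist force passes 120 N, or if a joint passes its speed limit or range.

## Robot

A 6-joint arm with a two-finger parallel gripper is mounted at the origin on the work surface. World frame = base frame: x ahead of the robot, y to its left, z up, the work surface at z = 0. Lengths are in m, angles in rad, forces in N, time in s.
With the tool pointing down it reaches from about 0.325 to 1 m from the base axis. Payload 5.1 kg.
Tool frame: the origin (TCP) lies on the centre line of the jaws, within the pads' length; the fingertips stand 25 mm ahead of it and the grasp point (between the pads) lies 6 mm ahead of it; y points along the fingers, z is the direction in which the jaws open and shut, and the axes are right-handed (so a half turn about y gives the same grasp; the last joint's range is limited). The gripper opens to 85 mm and grips with 20 to 120 N. Pads are 22 mm wide; open, the fingers measure 114 mm over their backs; the gripper's body (76 mm by 85 mm) begins 54 mm behind the grasp point. The pads swing forward as they close: fully open they stand 13 mm farther back than shut.
Start: joints at [-1.392, 0.124, 1.65, -0, 1.367, -0.083], TCP at [0.168, -0.628, 0.256] pointing down, gripper open.
Joint ranges: [-2.61, 2.61], [-1.02, 2.33], [0.03, 2.71], [-1.35, 4.49], [0.32, 2.68], [-2.91, 2.91]. Speed limits (rad/s): [2.57, 2.57, 3.14, 3.14, 3.14, 3.14].

## Interface

Orientations are given as a rotation vector (axis times angle).
In Python, from bench import sensors, vision, bot, silhouettes gives the robot as it stands.
- The arm moves only by the tool servo_tool, never from a script. Its argument "targets" is text: rows parted by semicolons, each of 7 numbers parted by spaces: the opening in per cent of the stroke, from 0 (shut) to 100 (fully open), then the shift along the tool's x, y, z in mm, then the turn, a rotation vector about the tool's x, y, z in rad. A call has exactly 8 rows; each row shifts and turns the pose as measured when the row begins, along the tool's axes as they then stand; what a row does not reach is not made up. A row lasts 1/12 s, in which the tool goes at most 41.7 mm and 7.16 degrees, less where a joint would pass 70% of its speed; a pose out of reach is approached as far as the arm can. A call with a gripper value outside its range is refused whole. The fingers move at their own pace and stop on an object; "squeeze" is the grip in N (left out, the last holds). Time passes only in rows, so rows that do not move let the fingers close, or fill a call up. It gives the time, the measured TCP pose, the force and the opening at its end, in the units of the state.
- sensors.state(): the state, without advancing time (a new reading comes with each control period).
- vision.capture(name): name is "scene" or "top" or "wrist"; returns a dict with "color" (480x640x3 uint8, red, green, blue), "fov_y" (degrees; the focal length in pixels is half the picture's height over the tangent of half this angle, whatever the lens; pixels are square), "cx", "cy" (the principal point, pixels), "k1" (the pictures are not rectified: a ray, as slopes to the right and down, at radius r is drawn at 1 + k1 r^2 times it, then the intrinsics apply), "R" (3x3) and "t" (3): a world point X has camera coordinates R X + t. Camera axes: x right, y down, z forward; pixel columns grow to the right and rows downward; lengths in m; the calibration is good to about 2 mm. A picture is of the moment at which its call begins. There is no depth.
- bot.job_done(): hands the job in, once; it reports no verdict.
Trained networks look in a picture, given as the dict that the camera call returned (one of the last four; its "shot" number tells which), for a name from the list of things; names that differ only in an ending like _2 or _b are one class to them, and where a whole thing is asked for, a point or a joint stands for the part that bears it (a point fixed in the world has none). Each returns a list of dicts, best first, with "p" (0 to 1); they miss things now and then, are a little off and sometimes report something else, mostly with a low value. They report only what shows in the picture. A call takes as long as a camera call. They do not tell look-alikes from the thing itself.
- silhouettes(picture, label): "region" (480x640 bool, what is visible of it) and "centre" ([column, row] in pixels, amid what is visible of it).
The state is a dict: "time_s": time; "joint_pos": joint angles; "joint_velocities": joint speeds; "effort": joint torques, N m; "tool_pos": TCP position; "tcp_rot": TCP orientation; "ft_force": force on the tool from outside, world axes, zero at the start; "ft_torque": the same for the moment, N m; "opening": finger opening in m.
Only numpy, scipy, OpenCV 4.12 (cv2) and the standard library are available. Lean on these libraries where they do the work, as an engineer would, in place of code of your own. Each camera call takes 0.05 s, during which the arm holds its last target. There are 200 camera calls.

## Working session

There is one attempt and no reset: what is moved stays moved. The work goes in short steps, Python scripts to look and compute and a tool call to move; the robot and the scene stay as the last step left them, time stands still between calls to the robot, and variables do not carry over. Pictures are saved under pics/ and viewed, about 12 in all and at most 16, crops included, and the job is handed in when it is done.

Besides the shell and the picture viewer there is one more tool, called after "Emit:" as a command line: name --argument value ..., lists and objects as JSON in quotes. servo_tool: Moves the arm, as the interface text tells. Its arguments: {"type":"object","properties":{"targets":{"type":"string"},"squeeze":{"type":"number"}},"required":["targets"]}

```bash
ls; mkdir -p pics; cat > h.py <<'E'
import numpy as np, cv2
from scipy.spatial.transform import Rotation as Rn
from bench import sensors, vision, bot, silhouettes
def K(p):
    f=240/np.tan(np.radians(p["fov_y"])/2); return f
def ray(p,u,v):
    f=K(p); x=(u-p["cx"])/f; y=(v-p["cy"])/f
    rd=np.hypot(x,y); r=rd
    for _ in range(30): r=rd/(1+p["k1"]*r*r)
    s=r/rd if rd>0 else 1
    R=np.array(p["R"]);t=np.array(p["t"])
    return -R.T@t, R.T@np.array([x*s,y*s,1])
def at(p,u,v,z):
    o,d=ray(p,u,v); return o+d*(z-o[2])/d[2]
def proj(p,X):
    c=np.array(p["R"])@np.array(X)+np.array(p["t"]); x,y=c[:2]/c[2]; k=1+p["k1"]*(x*x+y*y); f=K(p)
    return np.array([f*x*k+p["cx"],f*y*k+p["cy"]])
def save(p,n,crop=None,s=1):
    im=p["color"][:,:,::-1]
    if crop: a,b,c,d=crop; im=im[b:d,a:c]
    cv2.imwrite("pics/"+n+".png",cv2.resize(im,None,fx=s,fy=s,interpolation=cv2.INTER_CUBIC))
def st():
    s=sensors.state(); R=Rn.from_rotvec(s["tcp_rot"]).as_matrix()
    print("t",round(s["time_s"],2),"tcp",np.round(s["tool_pos"],4),"F",np.round(s["ft_force"],1),"open",round(s["opening"],4),"q",np.round(s["joint_pos"],2))
    print(np.round(R,3)); return s,R
E
python3 - <<'E'
from h import *
s,R=st()
for n in("top","scene"):
    p=vision.capture(n); save(p,n+"0"); print(n,-np.array(p["R"]).T@p["t"],p["fov_y"],p["k1"])
    for l in("casting1","bead1","bowl","stick","block","unit","drawer","glue"):
        print(l,[(round(float(d["p"]),2),np.round(d["centre"]).tolist(),int(d["region"].sum()), np.round(at(p,*d["centre"],{"casting1":.05,"bead1":.02,"stick":.14,"block":.07,"glue":.06}.get(l,.05)),3).tolist()) for d in silhouettes(p,l)])
E
```

```text
pics
t 0.0 tcp [ 0.1681 -0.6273  0.255 ] F [-0.6 -0.3  0.4] open 0.0857 q [-1.39  0.12  1.65 -0.    1.37 -0.08]
[[-0.966 -0.     0.259]
 [-0.259  0.002 -0.966]
 [-0.    -1.    -0.002]]
top [0.4067271  0.01739576 1.00899401] 54.84404009960534 -0.0782650826368472
casting1 [(0.87, [515.0, 346.0], 265, [0.388, -0.367, 0.05]), (0.66, [481.0, 272.0], 261, [0.54, -0.306, 0.05]), (0.64, [452.0, 273.0], 214, [0.537, -0.244, 0.05]), (0.64, [424.0, 278.0], 223, [0.527, -0.184, 0.05])]
bead1 [(0.66, [240.0, 267.0], 90, [0.556, 0.207, 0.02]), (0.6, [280.0, 261.0], 112, [0.569, 0.12, 0.02]), (0.59, [282.0, 284.0], 97, [0.519, 0.115, 0.02]), (0.53, [273.0, 301.0], 136, [0.482, 0.133, 0.02]), (0.5, [248.0, 301.0], 123, [0.482, 0.186, 0.02]), (0.44, [258.0, 257.0], 106, [0.577, 0.167, 0.02]), (0.44, [155.0, 273.0], 1953, [0.544, 0.395, 0.02])]
bowl [(0.73, [254.0, 272.0], 11135, [0.541, 0.171, 0.05])]
stick [(0.92, [136.0, 263.0], 388, [0.545, 0.389, 0.14]), (0.45, [258.0, 257.0], 110, [0.556, 0.15, 0.14]), (0.43, [252.0, 277.0], 11054, [0.518, 0.16, 0.14])]
block [(0.7, [468.0, 259.0], 9824, [0.565,
[... 614 characters left out ...]
0, 314.0], 279, [0.566, -0.262, 0.05]), (0.56, [215.0, 329.0], 291, [0.557, -0.317, 0.05]), (0.46, [335.0, 199.0], 76, [0.501, 0.163, 0.05])]
bead1 [(0.64, [352.0, 204.0], 78, [0.525, 0.205, 0.02]), (0.46, [331.0, 223.0], 35, [0.528, 0.109, 0.02]), (0.39, [361.0, 220.0], 70, [0.582, 0.165, 0.02]), (0.39, [325.0, 212.0], 79, [0.489, 0.135, 0.02])]
bowl [(0.66, [340.0, 198.0], 5600, [0.506, 0.176, 0.05])]
stick [(0.68, [402.0, 143.0], 358, [0.566, 0.365, 0.14])]
block [(0.56, [399.0, 168.0], 1312, [0.573, 0.351, 0.07])]
unit [(0.71, [285.0, 363.0], 26390, [0.725, -0.291, 0.05])]
drawer [(0.72, [223.0, 331.0], 7820, [0.575, -0.31, 0.05])]
glue [(0.61, [346.0, 271.0], 289, [0.681, -0.03, 0.06])]
```

View pics/top0.png

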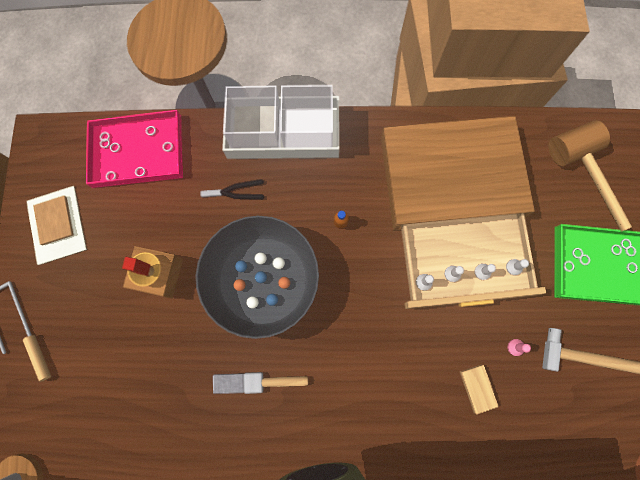

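View pics/scene0.png

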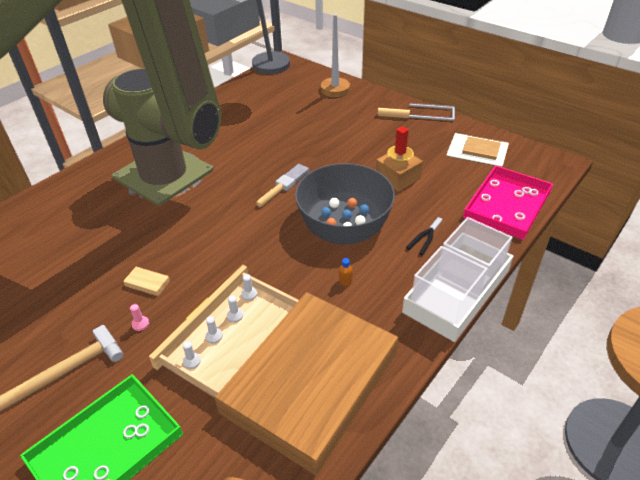

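Four silver knobs in the drawer: top px (424,282), (453,272), (485,270), (516,267). The pink look-alike at (516,347) stands outside the drawer and is to be left alone. Stick: red handle at (136,264). Glue at (342,218).

```bash
cat >> h.py <<'E'
from scipy.optimize import least_squares
def tri(obs):
    A=[];b=[]
    for p,u,v in obs:
        o,d=ray(p,u,v); d/=np.linalg.norm(d); M=np.eye(3)-np.outer(d,d); A.append(M); b.append(M@o)
    A=np.vstack(A);b=np.hstack(b); x=np.linalg.lstsq(A,b,rcond=None)[0]; return x,np.linalg.norm(A@x-b)
def go(x,y,z,yaw=None):
    "shift in tool axes (mm) to TCP target; yaw=angle of tool z in world deg"
    s,R=st(); d=R.T@(np.array([x,y,z])-s["tool_pos"])*1000
    cur=np.degrees(np.arctan2(R[1,2],R[0,2])); print("shift",np.round(d,1),"yaw",round(cur,1))
    if yaw is not None:
        # level target frame with tool y down
        zt=np.array([np.cos(np.radians(yaw)),np.sin(np.radians(yaw)),0]); yt=np.array([0,0,-1.]); Rt=np.c_[np.cross(yt,zt),yt,zt]
        print("turn",np.round(Rn.from_matrix(R.T@Rt).as_rotvec(),3),"shift in level target frame",np.round(Rt.T@(np.array([x,y,z])-s["tool_pos"])*1000,1))
E
python3 - <<'E'
from h import *
t=vision.capture("top"); s=vision.capture("scene"); w=vision.capture("wrist")
save(w,"wrist0",None,.5)
R0=st()[1]; s0=sensors.state()
print("wrist cam in tool:",R0.T@(-np.array(w["R"]).T@w["t"]-s0["tool_pos"]),"axis",R0.T@np.array(w["R"])[2])
# refine top blobs of stems: match foot/top
for a,b in(((424,278),(246,289)),((452,273),(237,314)),((481,272),(215,329)),((513,267),(191,360))):
    print(tri([(t,*a),(s,*b)]))
c=cv2.cvtColor(t["color"],cv2.COLOR_RGB2HSV)
print("front board top ends",at(t,405,303,.048),at(t,545,290,.048),"pull",at(t,477,302,.03))
def cen(m): 
    n,l,sta,ce=cv2.connectedComponentsWithStats(m.astype(np.uint8)); i=1+np.argmax(sta[1:,4]); return sta[i],ce[i],l==i
for p in(t,s):
    d=silhouettes(p,"stick")[0]; h=cv2.cvtColor(p["color"],cv2.COLOR_RGB2HSV); hh=h[...,0].astype(int)
    m=d["region"]&((hh<6)|(hh>174))&(h[...,1]>150); print("red",cen(m)[:2])
    g=silhouettes(p,"glue")[0]; m=g["region"]&(hh>100)&(hh<130)&(h[...,1]>120); print("cap",cen(m)[:2])
b=max(silhouettes(t,"bowl"),key=lambda d:d["p"]); ct=max(cv2.findContours(b["region"].astype(np.uint8),0,1)[0],key=cv2.contourArea)
e=cv2.fitEllipse(ct); print("bowl ell",e,at(t,*e[0],.085))
save(t,"blockcrop",(95,225,225,325),5)
E
```

```text
t 1.05 tcp [ 0.1682 -0.6279  0.2563] F [-0.8 -0.   0.8] open 0.0856 q [-1.39  0.12  1.65  0.    1.37 -0.08]
[[-0.966  0.     0.259]
 [-0.259 -0.    -0.966]
 [-0.    -1.     0.   ]]
wrist cam in tool: [-0.07964384 -0.11760392  0.00055042] axis [0.31306812 0.94972989 0.00122019]
(array([ 0.52632614, -0.19004366,  0.03784662]), np.float64(0.0054691153501085195))
(array([ 0.54392316, -0.24917674,  0.02111367]), np.float64(0.004825986598694533))
(array([ 0.54338135, -0.30990514,  0.0314822 ]), np.float64(0.0028557567736380743))
(array([ 0.5545234 , -0.38667505,  0.01896825]), np.float64(0.0004208283622592796))
front board top ends [ 0.47583039 -0.14357214  0.048     ] [ 0.50087412 -0.43993507  0.048     ] pull [ 0.47837424 -0.29933812  0.03      ]
red (array([123, 257,  27,  18, 305], dtype=int32), array([135.57704918, 265.52131148]))
cap (array([338, 211,   8,   8,  48], dtype=int32), array([341.22916667, 214.4375    ]))
red (array([395, 126,  13,  29, 291], dtype=int32), array([401.04467354, 139.65635739]))
cap (array([342, 258,   7,   9,  51], dtype=int32), array([345.17647059, 262.25490196]))
bowl ell ((137.5373077392578, 266.6466369628906), (12.987380981445312, 33.12061309814453), 109.18870544433594) [0.5468459  0.40773074 0.085     ]
```

View pics/blockcrop.png

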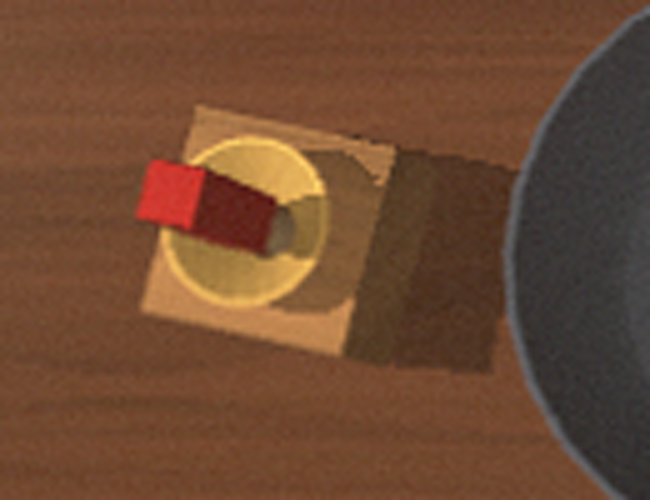

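Block yaw about -12°, drawer yaw about +5°. Flying above the knobs.

Emit:
servo_tool --targets "60 0 0 0 0 0.0875 0;60 0 0 0 0 0.0875 0;60 -31 0 -24 0 0 0;60 -31 0 -24 0 0 0;60 -31 0 -24 0 0 0;60 -31 0 -24 0 0 0;60 -31 0 -24 0 0 0;60 -31 0 -24 0 0 0" --squeeze 40

```text
time_s: 1.97
tool_pos: [0.3428, -0.4699, 0.2557]
tcp_rot: [-0.071, 2.187, -2.193]
ft_force: [-0.0, -0.0, 0.5]
opening: 0.0511
```

Emit:
servo_tool --targets "60 -31 0 -24 0 0 0;60 -31 0 -24 0 0 0;60 -31 0 -24 0 0 0;60 -31 0 -24 0 0 0;60 -31 0 -24 0 0 0;60 -31 0 -24 0 0 0;60 -31 0 -24 0 0 0;60 0 0 0 0 0 0"

```text
time_s: 2.63
tool_pos: [0.5612, -0.273, 0.2571]
tcp_rot: [-0.07, 2.179, -2.19]
ft_force: [-0.8, 0.3, 0.0]
opening: 0.0514
```

```bash
cat > look.py <<'E'
from h import *
import sys
def castings(save_as=None,zc=.079):
    w=vision.capture("wrist"); t=vision.capture("top")
    if save_as: save(w,save_as)
    for p,n in((w,"wrist"),(t,"top")):
        for d in silhouettes(p,"casting1"):
            if d["p"]<.3: continue
            r=d["region"]; hsv=cv2.cvtColor(p["color"],cv2.COLOR_RGB2HSV)[r]
            print(n,round(float(d["p"]),2),np.round(d["centre"]).tolist(),int(r.sum()),"sat",int(np.median(hsv[:,1])),"xy@.045",np.round(at(p,*d["centre"],.045)[:2],3))
    return w,t
E
python3 - <<'E'
from look import *
go(.5,-.25,.25,-85)
w,t=castings("w1")
E
```

```text
t 2.63 tcp [ 0.5612 -0.273   0.2571] F [-0.8  0.3  0. ] open 0.0514 q [-0.54  0.06  1.71 -0.    1.36  0.96]
[[-0.998  0.004  0.069]
 [-0.069 -0.005 -0.998]
 [-0.004 -1.     0.005]]
shift [ 59.6   6.7 -27.2] yaw -86.1
turn [-0.005 -0.019 -0.004] shift in level target frame [ 59.    7.1 -28.3]
wrist 0.84 [358.0, 227.0] 988 sat 8 xy@.045 [ 0.55  -0.316]
wrist 0.71 [299.0, 224.0] 990 sat 8 xy@.045 [ 0.548 -0.255]
wrist 0.7 [429.0, 224.0] 1123 sat 8 xy@.045 [ 0.558 -0.389]
top 0.79 [453.0, 275.0] 255 sat 10 xy@.045 [ 0.533 -0.248]
top 0.57 [424.0, 279.0] 240 sat 10 xy@.045 [ 0.525 -0.185]
top 0.49 [477.0, 272.0] 159 sat 10 xy@.045 [ 0.541 -0.298]
```

View pics/w1.png

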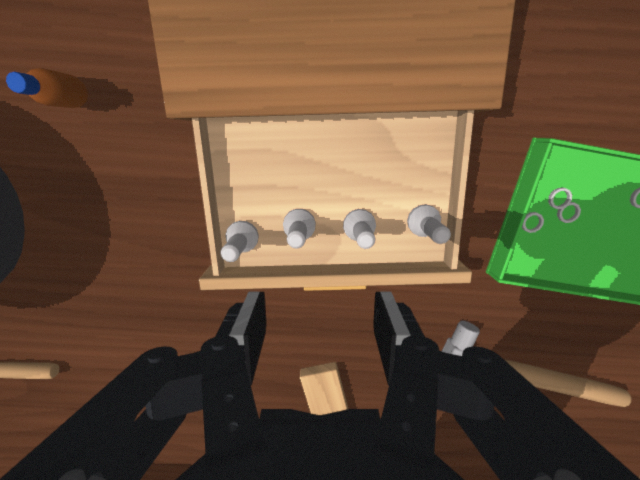

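Stem tops at about (231,254), (297,240), (366,240), (441,234); foot tops near (243,236), (301,224), (361,223), (426,221).

```bash
python3 - <<'E'
from h import *
w=vision.capture("wrist")
for a,b in(((231,254),(243,236)),((297,240),(301,225)),((366,240),(361,224)),((441,234),(426,221))):
    print(np.round(at(w,*a,.079),4),np.round(at(w,*b,.028),4))
print("board top",at(w,215,279,.048),at(w,468,275,.048),"side walls inner top",at(w,222,272,.04),at(w,456,266,.04), "glue cap",at(w,25,83,.07),"bowl edge")
go(.53,-.19,.16,-85)
E
```

```text
[ 0.5202 -0.1988  0.079 ] [ 0.5219 -0.1995  0.028 ]
[ 0.5379 -0.2605  0.079 ] [ 0.5382 -0.262   0.028 ]
[ 0.5417 -0.3249  0.079 ] [ 0.5432 -0.3265  0.028 ]
[ 0.5517 -0.3941  0.079 ] [ 0.5507 -0.3963  0.028 ]
board top [ 0.47835663 -0.17340845  0.048     ] [ 0.49891806 -0.44399626  0.048     ] side walls inner top [ 0.48331403 -0.17885653  0.04      ] [ 0.50536922 -0.43292324  0.04      ] glue cap [ 0.65842473 -0.02944625  0.07      ] bowl edge
t 2.88 tcp [ 0.5566 -0.2785  0.257 ] F [ 0.5  0.3 -0. ] open 0.0511 q [-0.55  0.06  1.72 -0.    1.36  0.96]
[[-0.998  0.002  0.061]
 [-0.061 -0.007 -0.998]
 [-0.001 -1.     0.007]]
shift [ 21.3  96.3 -90.6] yaw -86.5
turn [-0.007 -0.026 -0.001] shift in level target frame [ 18.8  97.  -90.4]
```

```bash
python3 - <<'E'
from h import *
t=vision.capture("top")
im=t["color"][:,:,::-1].copy()
im=cv2.resize(im[225:325,390:560],None,fx=4.6,fy=4.6,interpolation=cv2.INTER_CUBIC)
for x,y in((.521,-.199),(.538,-.261),(.5425,-.3255),(.551,-.395)):
    for z,c in((.079,(0,0,255)),(.016,(255,0,0))):
        q=(proj(t,(x,y,z))-[390,225]+.5)*4.6; cv2.circle(im,tuple(int(a) for a in q),5,c,2)
cv2.imwrite("pics/t2.png",im)
go(.5205,-.199,.14,-86)
E
```

```text
t 2.93 tcp [ 0.5565 -0.2787  0.2569] F [ 0.1 -0.4 -0.5] open 0.0513 q [-0.55  0.06  1.72 -0.    1.36  0.96]
[[-0.998  0.002  0.061]
 [-0.061 -0.006 -0.998]
 [-0.002 -1.     0.007]]
shift [ 31.2 116.4 -82.5] yaw -86.5
turn [-0.007 -0.009 -0.002] shift in level target frame [ 30.3 116.9 -82. ]
```

View pics/t2.png

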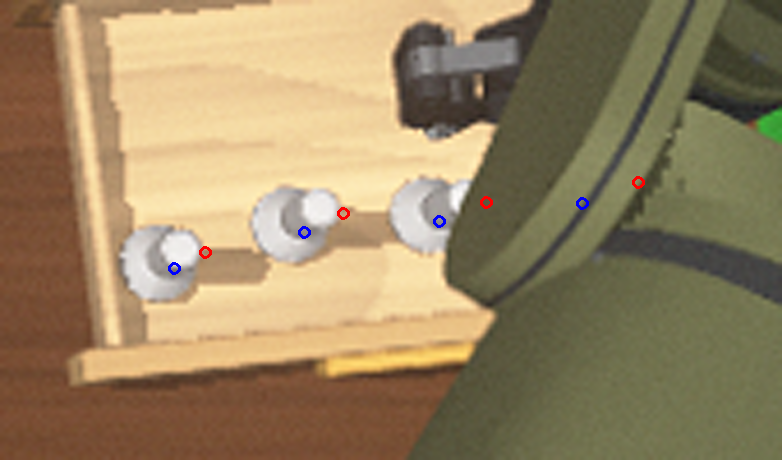

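Top view shows my overlay off by ~1 cm: I mixed pixels of one shot with the pose of a later one while the arm settled. Going above the left knob, and measuring again with the arm at rest.

Emit:
servo_tool --targets "50 5 18 -18 0 0 0;50 5 18 -18 0 0 0;50 5 18 -18 0 0 0;50 5 18 -18 0 0 0;50 5 18 -18 0 0 0;50 0 0 0 0 0 0;50 0 0 0 0 0 0;50 0 0 0 0 0 0"

```text
time_s: 3.6
tool_pos: [0.5205, -0.1993, 0.1656]
tcp_rot: [-0.039, 2.184, -2.21]
ft_force: [0.3, -0.0, -0.6]
opening: 0.0428
```

```bash
python3 - <<'E'
from h import *
go(.525,-.190,.1)
w=vision.capture("wrist"); im=w["color"][:,:,::-1].copy()
for x,y in((.526,-.190),(.5425,-.251),(.5465,-.315)):
    for z,c in((.079,(0,0,255)),(.016,(255,0,0))):
        q=proj(w,(x,y,z)); cv2.circle(im,tuple(int(a) for a in q),3,c,1)
cv2.imwrite("pics/w3.png",im)
E
```

```text
t 3.6 tcp [ 0.5205 -0.1993  0.1656] F [ 0.3 -0.  -0.6] open 0.0428 q [-0.46 -0.01  1.95 -0.01  1.19  1.07]
[[-0.999  0.007  0.041]
 [-0.042 -0.012 -0.999]
 [-0.006 -1.     0.012]]
shift [-4.5 65.5 -9.9] yaw -87.6
```

View pics/w3.png

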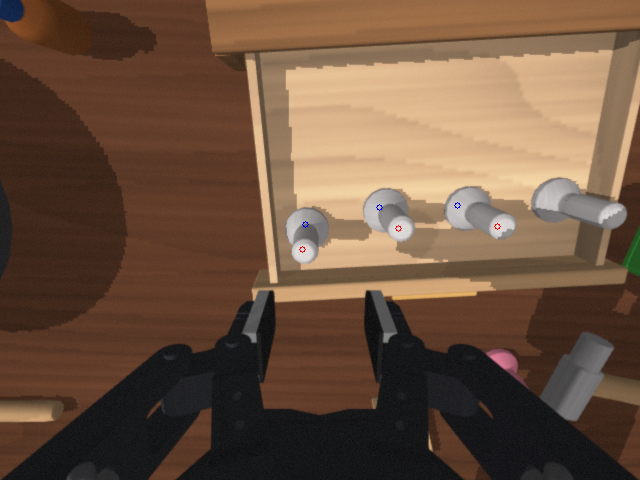

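Emit:
servo_tool --targets "50 -5 0 -10 -0.012 0 0;50 0 20 0 0 0 0;50 0 20 0 0 0 0;50 0 20 0 0 0 0;50 0 15 0 0 0 0;50 0 8 0 0 0 0;50 0 0 0 0 0 0;50 0 0 0 0 0 0"

```text
time_s: 4.32
tool_pos: [0.5381, -0.1959, 0.0931]
tcp_rot: [-0.005, 2.182, -2.197]
ft_force: [0.0, 0.1, 0.6]
opening: 0.0428
```

```bash
python3 - <<'E'
from h import *
go(.526,-.190,.076,-87)
E
```

```text
t 4.32 tcp [ 0.5381 -0.1959  0.0931] F [0.  0.1 0.6] open 0.0428 q [-0.45  0.1   1.97  0.01  1.04  1.09]
[[-0.999  0.029  0.034]
 [-0.034 -0.006 -0.999]
 [-0.029 -1.     0.007]]
shift [12.4 16.7 -6.4] yaw -88.1
turn [-0.008 -0.018 -0.029] shift in level target frame [11.8 17.1 -6.5]
```

Emit:
servo_tool --targets "50 6 6 -3 -0.008 0 -0.015;50 6 6 -3 0 0 -0.014;50 0 5 0 0 0 0;50 0 0 0 0 0 0;50 0 0 0 0 0 0;50 0 0 0 0 0 0;50 0 0 0 0 0 0;50 0 0 0 0 0 0"

```text
time_s: 4.98
tool_pos: [0.5279, -0.1909, 0.0792]
tcp_rot: [-0.032, 2.2, -2.204]
ft_force: [0.1, 1.1, 0.1]
opening: 0.0429
```

```bash
python3 - <<'E'
from h import *
go(.526,-.190,.076,-87)
E
```

```text
t 4.98 tcp [ 0.5279 -0.1909  0.0792] F [0.1 1.1 0.1] open 0.0429 q [-0.44  0.11  1.99  0.    1.04  1.09]
[[-0.999  0.004  0.034]
 [-0.034 -0.002 -0.999]
 [-0.004 -1.     0.002]]
shift [ 1.9  3.2 -1. ] yaw -88.1
turn [-0.002 -0.019 -0.004] shift in level target frame [ 1.9  3.2 -1. ]
```

Emit:
servo_tool --targets "0 0 0 0 0 0 0;0 0 0 0 0 0 0;0 0 0 0 0 0 0;0 0 0 0 0 0 0;0 0 0 0 0 0 0;0 0 -10 0 0 0 0;0 0 -30 0 0 0 0;0 0 -35 0 0 0 0" --squeeze 50

```text
time_s: 5.65
tool_pos: [0.5222, -0.1884, 0.1478]
tcp_rot: [-0.05, 2.218, -2.203]
ft_force: [1.8, -0.5, 0.2]
opening: 0.0163
```

Emit:
servo_tool --targets "0 0 -30 0 0 0 0;0 0 -20 0 0 0 0;0 0 -10 0 0 0 0;0 0 0 0 0 0 0;0 0 0 0 0 0 0;0 0 0 0 0 0 0;0 0 0 0 0 0 0;0 0 0 0 0 0 0"

```text
time_s: 6.32
tool_pos: [0.5242, -0.1893, 0.2177]
tcp_rot: [-0.042, 2.21, -2.204]
ft_force: [0.5, 0.2, -0.4]
opening: 0.0162
```

```bash
python3 - <<'E'
from h import *
t=vision.capture("top"); s=vision.capture("scene")
for p in(t,s):
    for d in silhouettes(p,"bowl")[:2]:
        r=d["region"]
        if not 4000<r.sum()<14000: continue
        ct=max(cv2.findContours(r.astype(np.uint8),0,1)[0],key=cv2.contourArea); q=ct[:,0,:]
        print(round(float(d["p"]),2),q.min(0),q.max(0),cv2.fitEllipse(cv2.convexHull(ct)))
        # outer rim fit: project circle
        def res(v):
            P=np.array([proj(p,(v[0]+v[2]*np.cos(a),v[1]+v[2]*np.sin(a),.09)) for a in np.linspace(0,6.28,60)])
            P2=np.array([proj(p,(v[0]+.10*np.cos(a),v[1]+.1*np.sin(a),.0)) for a in np.linspace(0,6.28,60)])
            H=cv2.convexHull(np.vstack([P]).astype(np.float32))
            return [cv2.pointPolygonTest(H,(float(x),float(y)),True) for x,y in cv2.convexHull(ct)[:,0,:]]
        print(least_squares(res,[.53,.165,.124],loss="soft_l1",diff_step=1e-3).x)
save(t,"t4"); go(.53,.165,.2,-87)
E
```

```text
0.58 [194 215] [319 338] ((256.7615966796875, 276.5360107421875), (122.0401611328125, 125.33941650390625), 53.31756591796875)
[0.52906918 0.15941027 0.12533204]
0.97 [295 163] [392 243] ((343.6888732910156, 201.78480529785156), (81.21023559570312, 98.64031982421875), 90.1628646850586)
[0.54952147 0.13812623 0.13982309]
t 6.52 tcp [ 0.5244 -0.1894  0.2183] F [ 0.2  0.5 -0.7] open 0.0159 q [-0.44 -0.05  1.89  0.    1.3   1.09]
[[-0.999 -0.004  0.033]
 [-0.033  0.002 -0.999]
 [ 0.004 -1.    -0.002]]
shift [ -17.5   19.1 -354. ] yaw -88.1
turn [ 0.002 -0.019  0.003] shift in level target frame [ -24.1   18.3 -353.7]
```

View pics/t4.png

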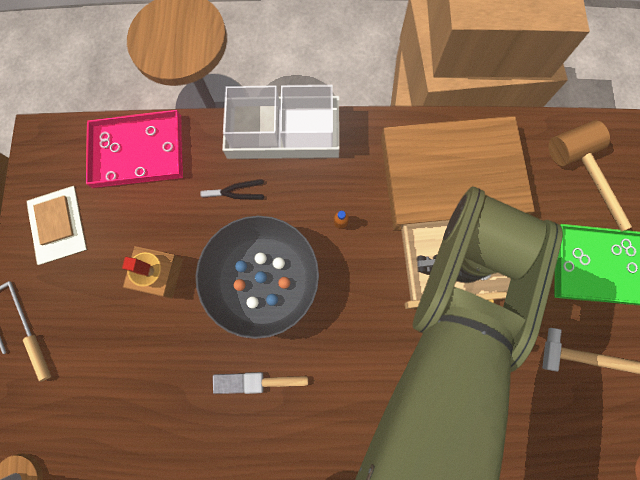

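Bowl centre (.529,.159), outer radius .125 (fits). Knob held (opening 16 mm). Taking it to the free ring of floor at (.459,.134).

Emit:
servo_tool --targets "0 6 0 -36 0 0 0;0 6 0 -36 0 0 0;0 6 0 -36 0 0 0;0 6 0 -36 0 0 0;0 6 0 -36 0 0 0;0 6 0 -36 0 0 0;0 6 0 -36 0 0 0;0 6 0 -36 0 0 0"

```text
time_s: 7.18
tool_pos: [0.4662, 0.1013, 0.2169]
tcp_rot: [-0.026, 2.215, -2.213]
ft_force: [0.6, -0.0, -0.9]
opening: 0.0165
```

Emit:
servo_tool --targets "0 6 0 -34 0 0 0;0 0 0 0 0 0 0;0 0 0 0 0 0 0;0 0 0 0 0 0 0;0 0 0 0 0 0 0;0 0 0 0 0 0 0;0 0 0 0 0 0 0;0 0 0 0 0 0 0"

```text
time_s: 7.85
tool_pos: [0.4575, 0.14, 0.2161]
tcp_rot: [-0.032, 2.214, -2.21]
ft_force: [0.4, 0.4, -0.6]
opening: 0.0158
```

```bash
python3 - <<'E'
from h import *
go(.459,.134,.11,-88)
E
```

```text
t 7.85 tcp [0.4575 0.14   0.2161] F [ 0.4  0.4 -0.6] open 0.0158 q [ 0.18 -0.24  2.06  0.    1.32  1.73]
[[-1.    -0.005  0.024]
 [-0.024  0.002 -1.   ]
 [ 0.005 -1.    -0.002]]
shift [ -1.9 106.1   6.2] yaw -88.6
turn [ 0.002 -0.011  0.005] shift in level target frame [ -1.3 106.1   6. ]
```

Emit:
servo_tool --targets "0 0 15 6 0 0 0;0 0 15 0 0 0 0;0 0 15 0 0 0 0;0 0 15 0 0 0 0;0 0 15 0 0 0 0;0 0 12 0 0 0 0;0 0 8 0 0 0 0;0 0 0 0 0 0 0"

```text
time_s: 8.52
tool_pos: [0.4609, 0.1283, 0.1194]
tcp_rot: [-0.014, 2.217, -2.213]
ft_force: [-1.3, -0.1, -0.9]
opening: 0.0165
```

```bash
python3 - <<'E'
from h import *
go(.459,.134,.072,-88)
E
```

```text
t 8.52 tcp [0.4609 0.1283 0.1194] F [-1.3 -0.1 -0.9] open 0.0165 q [ 0.16 -0.13  2.15  0.    1.13  1.72]
[[-1.     0.     0.013]
 [-0.013  0.002 -1.   ]
 [-0.    -1.    -0.002]]
shift [ 1.8 47.4 -5.6] yaw -89.3
turn [ 0.002 -0.022 -0.   ] shift in level target frame [ 1.7 47.4 -5.7]
```

Emit:
servo_tool --targets "0 1 12 -5 0 0 0;0 1 12 0 0 0 0;0 0 12 0 0 0 0;0 0 8 0 0 0 0;0 0 3 0 0 0 0;0 0 0 0 0 0 0;0 0 0 0 0 0 0;0 0 0 0 0 0 0"

```text
time_s: 9.18
tool_pos: [0.4618, 0.1342, 0.0722]
tcp_rot: [-0.004, 2.217, -2.209]
ft_force: [-0.9, -0.3, -0.9]
opening: 0.0161
```

Emit:
servo_tool --targets "40 0 0 0 0 0 0;40 0 0 0 0 0 0;40 0 0 0 0 0 0;40 0 0 0 0 0 0;40 0 -10 0 0 0 0;40 0 -25 0 0 0 0;40 0 -30 0 0 0 0;40 0 -30 0 0 0 0"

```text
time_s: 9.85
tool_pos: [0.4578, 0.1333, 0.1673]
tcp_rot: [-0.016, 2.221, -2.216]
ft_force: [0.8, -0.1, 0.4]
opening: 0.0341
```

```bash
python3 - <<'E'
from h import *
w=vision.capture("wrist"); save(w,"w5",None,.7)
go(.543,-.253,.215,-87)
E
```

```text
t 9.9 tcp [0.4618 0.134  0.175 ] F [3.2 0.9 3.8] open 0.0341 q [ 0.17 -0.2   2.1   0.    1.23  1.73]
[[-1.     0.008  0.01 ]
 [-0.01   0.004 -1.   ]
 [-0.008 -1.    -0.004]]
shift [-77.6 -40.9 387.7] yaw -89.4
turn [ 0.004 -0.042 -0.008] shift in level target frame [-60.8 -40.  390.8]
```

View pics/w5.png

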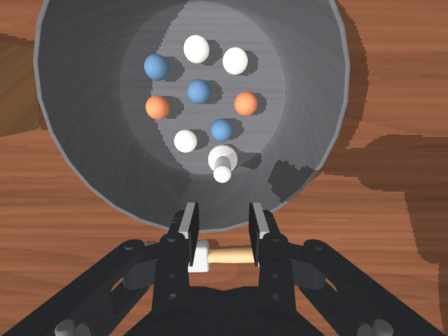

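First knob stands in the bowl at (222,168). On to B.

Emit:
servo_tool --targets "40 0 -25 0 0.004 -0.02 0;40 -7 0 38 0 0 0;40 -7 0 38 0 0 0;40 -7 0 38 0 0 0;40 -7 0 38 0 0 0;40 -7 0 38 0 0 0;40 -7 0 38 0 0 0;40 -7 0 38 0 0 0"

```text
time_s: 10.57
tool_pos: [0.526, -0.1332, 0.218]
tcp_rot: [-0.015, 2.181, -2.18]
ft_force: [-0.4, -0.7, 0.4]
opening: 0.0339
```

Emit:
servo_tool --targets "40 -7 0 38 0 0 0;40 -7 0 38 0 0 0;40 -6 0 36 0 0 0;40 0 0 0 0 0 0;40 0 0 0 0 0 0;40 0 0 0 0 0 0;40 0 0 0 0 0 0;40 0 0 0 0 0 0"

```text
time_s: 11.23
tool_pos: [0.5525, -0.2577, 0.225]
tcp_rot: [0.002, 2.176, -2.187]
ft_force: [0.3, -0.0, -0.4]
opening: 0.0342
```

```bash
cat >> look.py <<'E'
def stems():
    w=vision.capture("wrist")
    for d in silhouettes(w,"casting1"):
        if d["p"]<.3: continue
        r=d["region"]; sat=np.median(cv2.cvtColor(w["color"],cv2.COLOR_RGB2HSV)[r][:,1])
        # fit knob model silhouette (foot+stem) at z=.016 to the mask
        yy,xx=np.nonzero(r); c=at(w,*d["centre"],.045)
        def poly(v,z0=.016):
            a=np.linspace(0,6.28,40); m=np.zeros((480,640),np.uint8)
            for rad,za,zb in((.018,0,.012),(.009,.012,.063)):
                P=np.array([proj(w,(v[0]+rad*np.cos(t),v[1]+rad*np.sin(t),z0+z)) for z in(za,zb) for t in a])
                cv2.fillConvexPoly(m,cv2.convexHull(P.astype(np.float32)).astype(np.int32),1)
            return m>0
        best=max(((poly((c[0]+i,c[1]+j))&r).sum()/(poly((c[0]+i,c[1]+j))|r).sum(),c[0]+i,c[1]+j) for i in np.arange(-.02,.021,.004) for j in np.arange(-.02,.021,.004))
        best=max(((poly((best[1]+i,best[2]+j))&r).sum()/(poly((best[1]+i,best[2]+j))|r).sum(),best[1]+i,best[2]+j) for i in np.arange(-.003,.004,.001) for j in np.arange(-.003,.004,.001))
        print("knob",round(float(d["p"]),2),np.round(d["centre"]).tolist(),"sat",sat,"IoU,x,y",np.round(best,3))
    return w
E
python3 - <<'E'
from look import *
go(.543,-.253,.08,-87)
w=stems()
E
```

```text
t 11.23 tcp [ 0.5525 -0.2577  0.225 ] F [ 0.3 -0.  -0.4] open 0.0342 q [-0.53  0.04  1.8   0.02  1.27  1.  ]
[[-0.998  0.041  0.039]
 [-0.039 -0.004 -0.999]
 [-0.041 -0.999  0.006]]
shift [ 15.3 144.5  -5.9] yaw -87.8
turn [-0.006 -0.013 -0.041] shift in level target frame [  9.3 145.   -5.2]
knob 0.96 [382.0, 236.0] sat 8.0 IoU,x,y [ 0.841  0.546 -0.32 ]
knob 0.74 [457.0, 230.0] sat 8.0 IoU,x,y [ 0.844  0.556 -0.388]
knob 0.74 [314.0, 232.0] sat 8.0 IoU,x,y [ 0.894  0.541 -0.255]
```

Emit:
servo_tool --targets "40 3 10 -1 -0.006 0 -0.021;40 3 15 -1 0 0 -0.02;40 3 15 0 0 0 0;40 2 15 0 0 0 0;40 0 15 0 0 0 0;40 0 15 0 0 0 0;40 0 12 0 0 0 0;40 0 0 0 0 0 0"

```text
time_s: 12.0
tool_pos: [0.5387, -0.2496, 0.1161]
tcp_rot: [-0.066, 2.208, -2.201]
ft_force: [0.4, -0.2, -1.1]
opening: 0.034
```

```bash
python3 - <<'E'
from h import *
go(.541,-.255,.077,-88)
E
```

```text
t 12.0 tcp [ 0.5387 -0.2496  0.1161] F [ 0.4 -0.2 -1.1] open 0.034 q [-0.52  0.14  1.89 -0.    1.13  1.  ]
[[-0.999 -0.013  0.047]
 [-0.047  0.003 -0.999]
 [ 0.013 -1.    -0.004]]
shift [-2.6 39.   5.7] yaw -87.3
turn [0.004 0.012 0.013] shift in level target frame [-2.1 39.1  5.5]
```

Emit:
servo_tool --targets "40 -1 10 3 0 0 0.013;40 0 10 3 0 0 0;40 0 10 0 0 0 0;40 0 6 0 0 0 0;40 0 3 0 0 0 0;40 0 0 0 0 0 0;40 0 0 0 0 0 0;0 0 0 0 0 0 0"

```text
time_s: 12.67
tool_pos: [0.5396, -0.2543, 0.0728]
tcp_rot: [-0.058, 2.204, -2.193]
ft_force: [-0.4, -0.3, 0.4]
opening: 0.0235
```

Emit:
servo_tool --targets "0 0 0 0 0 0 0;0 0 0 0 0 0 0;0 0 0 0 0 0 0;0 0 0 0 0 0 0;0 0 -10 0 0 0 0;0 0 -25 0 0 0 0;0 0 -30 0 0 0 0;0 0 -30 0 0 0 0"

```text
time_s: 13.33
tool_pos: [0.5358, -0.2523, 0.165]
tcp_rot: [-0.072, 2.219, -2.191]
ft_force: [0.3, 0.7, -1.1]
opening: 0.016
```

Emit:
servo_tool --targets "0 0 -30 0 0 0 0;0 0 -20 0 0 0 0;0 0 0 0 0 0 0;0 0 0 0 0 0 0;0 0 0 0 0 0 0;0 0 0 0 0 0 0;0 0 0 0 0 0 0;0 0 0 0 0 0 0"

```text
time_s: 14.0
tool_pos: [0.5377, -0.2535, 0.2243]
tcp_rot: [-0.063, 2.21, -2.193]
ft_force: [-1.3, 0.1, -0.9]
opening: 0.0165
```

```bash
python3 - <<'E'
from h import *
go(.459,.184,.2,-88)
E
```

```text
t 14.0 tcp [ 0.5377 -0.2535  0.2243] F [-1.3  0.1 -0.9] open 0.0165 q [-0.53  0.03  1.8   0.    1.32  0.99]
[[-0.999 -0.009  0.048]
 [-0.048  0.007 -0.999]
 [ 0.009 -1.    -0.008]]
shift [  57.2   28.3 -440.6] yaw -87.2
turn [0.008 0.014 0.009] shift in level target frame [  63.4   24.3 -440. ]
```

Emit:
servo_tool --targets "0 4 0 -30 0.008 0.014 0.009;0 5 0 -37 0 0 0;0 5 0 -37 0 0 0;0 5 0 -37 0 0 0;0 5 0 -37 0 0 0;0 5 0 -37 0 0 0;0 5 0 -37 0 0 0;0 5 0 -37 0 0 0"

```text
time_s: 14.67
tool_pos: [0.483, 0.0394, 0.2124]
tcp_rot: [-0.041, 2.224, -2.216]
ft_force: [1.2, 0.2, -1.2]
opening: 0.016
```

Emit:
servo_tool --targets "0 5 0 -37 0 0 0;0 5 0 -37 0 0 0;0 5 0 -37 0 0 0;0 5 0 -34 0 0 0;0 0 0 0 0 0 0;0 0 0 0 0 0 0;0 0 0 0 0 0 0;0 0 0 0 0 0 0"

```text
time_s: 15.33
tool_pos: [0.4509, 0.1959, 0.2038]
tcp_rot: [0.069, -2.221, 2.217]
ft_force: [0.3, 0.9, -0.4]
opening: 0.0166
```

```bash
python3 - <<'E'
from h import *
go(.459,.184,.11,-88)
E
```

```text
t 15.33 tcp [0.4509 0.1959 0.2038] F [ 0.3  0.9 -0.4] open 0.0166 q [ 0.3  -0.18  2.04  0.01  1.31  1.83]
[[-0.999 -0.033  0.029]
 [-0.029  0.001 -1.   ]
 [ 0.033 -0.999 -0.002]]
shift [-10.8  93.5  12.4] yaw -88.3
turn [ 0.002 -0.006  0.033] shift in level target frame [-7.7 93.8 12.2]
```

Emit:
servo_tool --targets "0 -3 10 4 0 0 0.017;0 -3 15 4 0 0 0.016;0 -2 15 4 0 0 0;0 0 15 0 0 0 0;0 0 15 0 0 0 0;0 0 12 0 0 0 0;0 0 8 0 0 0 0;0 0 0 0 0 0 0"

```text
time_s: 16.0
tool_pos: [0.4623, 0.1732, 0.1094]
tcp_rot: [-0.01, 2.215, -2.214]
ft_force: [-0.2, 0.8, -1.4]
opening: 0.0167
```

```bash
python3 - <<'E'
from h import *
go(.459,.184,.067,-88)
E
```

```text
t 16.0 tcp [0.4623 0.1732 0.1094] F [-0.2  0.8 -1.4] open 0.0167 q [ 0.25 -0.08  2.12 -0.    1.1   1.81]
[[-1.     0.002  0.011]
 [-0.011  0.    -1.   ]
 [-0.002 -1.    -0.   ]]
shift [  3.3  42.4 -10.8] yaw -89.4
turn [ 0.    -0.024 -0.002] shift in level target frame [  2.9  42.4 -10.9]
```

Emit:
servo_tool --targets "0 1 5 -7 0 0 0;0 1 10 -5 0 0 0;0 0 10 0 0 0 0;0 0 10 0 0 0 0;0 0 6 0 0 0 0;0 0 2 0 0 0 0;0 0 0 0 0 0 0;0 0 0 0 0 0 0"

```text
time_s: 16.67
tool_pos: [0.476, 0.1907, 0.0831]
tcp_rot: [0.026, 2.208, -2.189]
ft_force: [-0.3, -1.1, -1.3]
opening: 0.0163
```

Emit:
servo_tool --targets "40 0 0 0 0 0 0;40 0 0 0 0 0 0;40 0 0 0 0 0 0;40 0 0 0 0 0 0;40 0 -10 0 0 0 0;40 0 -25 0 0 0 0;40 0 -30 0 0 0 0;40 0 -30 0 0 0 0"

```text
time_s: 17.33
tool_pos: [0.4652, 0.188, 0.1703]
tcp_rot: [0.0, 2.213, -2.207]
ft_force: [0.9, 0.1, -0.2]
opening: 0.034
```

Emit:
servo_tool --targets "40 0 -30 0 0 0 0;40 0 -10 0 0 0 0;40 0 0 0 0 0 0;40 0 0 0 0 0 0;40 0 0 0 0 0 0;40 0 0 0 0 0 0;40 0 0 0 0 0 0;40 0 0 0 0 0 0"

```text
time_s: 18.0
tool_pos: [0.4648, 0.1878, 0.2154]
tcp_rot: [0.006, 2.212, -2.204]
ft_force: [-0.4, -0.2, 0.0]
opening: 0.034
```

```bash
python3 - <<'E'
from h import *
w=vision.capture("wrist"); save(w,"w6",None,.7)
go(.546,-.320,.21,-87)
E
```

```text
t 18.05 tcp [0.4646 0.1877 0.2151] F [-0.6 -0.1 -0.4] open 0.0342 q [ 0.28 -0.19  2.03 -0.    1.29  1.84]
[[-1.     0.016  0.011]
 [-0.011  0.003 -1.   ]
 [-0.016 -1.    -0.003]]
shift [-75.7   4.6 508.6] yaw -89.4
turn [ 0.003 -0.041 -0.016] shift in level target frame [-54.7   5.1 511.3]
```

View pics/w6.png

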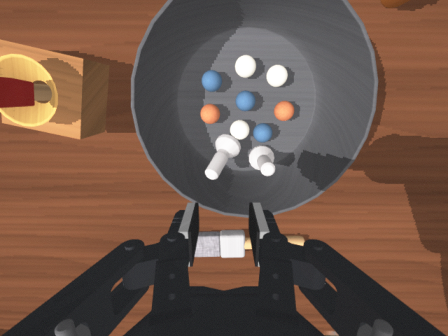

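B in the bowl (leaning a little, fine). Next C.

Emit:
servo_tool --targets "40 -4 0 30 0.003 -0.02 -0.016;40 -5 0 39 0 0 0;40 -5 0 39 0 0 0;40 -5 0 39 0 0 0;40 -5 0 39 0 0 0;40 -5 0 39 0 0 0;40 -5 0 39 0 0 0;40 -5 0 39 0 0 0"

```text
time_s: 18.72
tool_pos: [0.5121, -0.1189, 0.2076]
tcp_rot: [-0.064, 2.207, -2.199]
ft_force: [1.3, 0.5, -0.2]
opening: 0.0338
```

Emit:
servo_tool --targets "40 -5 0 39 0 0 0;40 -5 0 39 0 0 0;40 -5 0 39 0 0 0;40 -5 0 39 0 0 0;40 -5 0 39 0 0 0;40 -5 0 10 0 0 0;40 0 0 0 0 0 0;40 0 0 0 0 0 0"

```text
time_s: 19.38
tool_pos: [0.5487, -0.34, 0.1978]
tcp_rot: [-0.062, 2.222, -2.203]
ft_force: [-0.3, -0.2, 0.4]
opening: 0.0343
```

```bash
python3 - <<'E'
from look import *
go(.546,-.320,.077,-87)
w=stems()
E
```

```text
t 19.38 tcp [ 0.5487 -0.34    0.1978] F [-0.3 -0.2  0.4] open 0.0343 q [-0.64  0.17  1.7  -0.01  1.29  0.9 ]
[[-0.999 -0.019  0.037]
 [-0.037  0.008 -0.999]
 [ 0.019 -1.    -0.009]]
shift [ -0.4 121.  -19. ] yaw -87.9
turn [ 0.009 -0.016  0.019] shift in level target frame [  1.6 120.8 -20.1]
knob 0.92 [356.0, 370.0] sat 111.0 IoU,x,y [ 0.551  0.393 -0.384]
knob 0.84 [379.0, 216.0] sat 8.0 IoU,x,y [ 0.877  0.555 -0.39 ]
knob 0.69 [295.0, 223.0] sat 8.0 IoU,x,y [ 0.864  0.544 -0.32 ]
```

Emit:
servo_tool --targets "40 1 10 -6 0.009 0 0.019;40 1 14 -6 0 0 0;40 1 14 -6 0 0 0;40 0 14 -2 0 0 0;40 0 14 0 0 0 0;40 0 10 0 0 0 0;40 0 5 0 0 0 0;40 0 0 0 0 0 0"

```text
time_s: 20.15
tool_pos: [0.5456, -0.3076, 0.1144]
tcp_rot: [-0.052, 2.194, -2.195]
ft_force: [-0.7, -0.5, -0.5]
opening: 0.034
```

```bash
python3 - <<'E'
from h import *
go(.544,-.320,.076,-88)
E
```

```text
t 20.15 tcp [ 0.5456 -0.3076  0.1144] F [-0.7 -0.5 -0.5] open 0.034 q [-0.6   0.2   1.82  0.    1.12  0.92]
[[-0.999  0.003  0.05 ]
 [-0.05  -0.001 -0.999]
 [-0.003 -1.     0.001]]
shift [ 2.3 38.4 12.3] yaw -87.1
turn [-0.001  0.015 -0.003] shift in level target frame [ 2.  38.4 12.4]
```

Emit:
servo_tool --targets "40 1 0 6 0 0 0;40 0 4 6 0 0 0;40 0 10 0 0 0 0;40 0 10 0 0 0 0;40 0 9 0 0 0 0;40 0 4 0 0 0 0;40 0 0 0 0 0 0;0 0 0 0 0 0 0"

```text
time_s: 20.82
tool_pos: [0.5462, -0.3233, 0.0747]
tcp_rot: [-0.048, 2.192, -2.197]
ft_force: [-0.3, 0.2, -0.3]
opening: 0.0232
```

Emit:
servo_tool --targets "0 0 0 0 0 0 0;0 0 0 0 0 0 0;0 0 0 0 0 0 0;0 0 0 0 0 0 0;0 0 -10 0 0 0 0;0 0 -25 0 0 0 0;0 0 -30 0 0 0 0;0 0 -30 0 0 0 0"

```text
time_s: 21.48
tool_pos: [0.5415, -0.3196, 0.1655]
tcp_rot: [-0.063, 2.209, -2.192]
ft_force: [0.3, -0.7, -0.6]
opening: 0.0161
```

Emit:
servo_tool --targets "0 0 -30 0 0 0 0;0 0 -20 0 0 0 0;0 0 0 0 0 0 0;0 0 0 0 0 0 0;0 0 0 0 0 0 0;0 0 0 0 0 0 0;0 0 0 0 0 0 0;0 0 0 0 0 0 0"

```text
time_s: 22.15
tool_pos: [0.5432, -0.3206, 0.2258]
tcp_rot: [-0.054, 2.198, -2.195]
ft_force: [0.6, -0.1, -0.4]
opening: 0.0162
```

```bash
python3 - <<'E'
from h import *
go(.595,.184,.21,-88)
E
```

```text
t 22.15 tcp [ 0.5432 -0.3206  0.2258] F [ 0.6 -0.1 -0.4] open 0.0162 q [-0.62  0.1   1.73  0.    1.31  0.9 ]
[[-0.999  0.     0.049]
 [-0.049  0.001 -0.999]
 [-0.    -1.    -0.001]]
shift [ -76.7   16.4 -501.4] yaw -87.2
turn [ 0.001  0.015 -0.   ] shift in level target frame [ -69.3   15.8 -502.5]
```

Emit:
servo_tool --targets "0 -4 0 -30 0 0.015 0;0 -5 0 -38 0 0 0;0 -5 0 -38 0 0 0;0 -5 0 -38 0 0 0;0 -5 0 -38 0 0 0;0 -5 0 -38 0 0 0;0 -5 0 -38 0 0 0;0 -5 0 -38 0 0 0"

```text
time_s: 22.82
tool_pos: [0.5679, -0.0181, 0.2129]
tcp_rot: [-0.042, 2.228, -2.214]
ft_force: [1.1, -0.0, 0.2]
opening: 0.0165
```

Emit:
servo_tool --targets "0 -5 0 -38 0 0 0;0 -5 0 -38 0 0 0;0 -6 0 -38 0 0 0;0 -6 0 -38 0 0 0;0 -6 0 -38 0 0 0;0 -5 0 -10 0 0 0;0 0 0 0 0 0 0;0 0 0 0 0 0 0"

```text
time_s: 23.48
tool_pos: [0.5909, 0.1996, 0.2014]
tcp_rot: [0.072, -2.223, 2.211]
ft_force: [-0.0, -0.1, -1.6]
opening: 0.0166
```

```bash
python3 - <<'E'
from h import *
go(.595,.184,.11,-88)
E
```

```text
t 23.48 tcp [0.5909 0.1996 0.2014] F [-0.  -0.1 -1.6] open 0.0166 q [0.23 0.12 1.74 0.01 1.31 1.77]
[[-0.999 -0.037  0.028]
 [-0.029  0.005 -1.   ]
 [ 0.037 -0.999 -0.006]]
shift [-7.  91.1 16.2] yaw -88.4
turn [ 0.006 -0.006  0.037] shift in level target frame [-3.5 91.4 15.7]
```

Emit:
servo_tool --targets "0 -2 10 4 0.006 0 0.019;0 -1 15 4 0 0 0.018;0 0 15 0 0 0 0;0 0 15 0 0 0 0;0 0 15 0 0 0 0;0 0 12 0 0 0 0;0 0 8 0 0 0 0;0 0 0 0 0 0 0"

```text
time_s: 24.15
tool_pos: [0.5921, 0.1781, 0.1042]
tcp_rot: [-0.022, 2.209, -2.221]
ft_force: [0.0, -0.3, -0.8]
opening: 0.0167
```

```bash
python3 - <<'E'
from h import *
go(.595,.184,.068,-88)
E
```

```text
t 24.15 tcp [0.5921 0.1781 0.1042] F [ 0.  -0.3 -0.8] open 0.0167 q [ 0.21  0.2   1.84 -0.01  1.11  1.76]
[[-1.    -0.003  0.016]
 [-0.016 -0.005 -1.   ]
 [ 0.004 -1.     0.005]]
shift [-3.1 36.2 -6.1] yaw -89.1
turn [-0.005 -0.018  0.004] shift in level target frame [-3.1 36.2 -5.8]
```

Emit:
servo_tool --targets "0 -1 8 -5 0 0 0;0 0 10 0 0 0 0;0 0 10 0 0 0 0;0 0 6 0 0 0 0;0 0 2 0 0 0 0;0 0 0 0 0 0 0;0 0 0 0 0 0 0;0 0 0 0 0 0 0"

```text
time_s: 24.82
tool_pos: [0.5948, 0.1829, 0.0668]
tcp_rot: [-0.017, 2.208, -2.219]
ft_force: [-0.2, 0.2, -0.5]
opening: 0.0168
```

Emit:
servo_tool --targets "40 0 0 0 0 0 0;40 0 0 0 0 0 0;40 0 0 0 0 0 0;40 0 0 0 0 0 0;40 0 -10 0 0 0 0;40 0 -25 0 0 0 0;40 0 -30 0 0 0 0;40 0 -30 0 0 0 0"

```text
time_s: 25.48
tool_pos: [0.5906, 0.1824, 0.1595]
tcp_rot: [-0.032, 2.211, -2.229]
ft_force: [-0.0, -0.3, -0.1]
opening: 0.0341
```

Emit:
servo_tool --targets "40 0 -30 0 0 0 0;40 0 -10 0 0 0 0;40 0 0 0 0 0 0;40 0 0 0 0 0 0;40 0 0 0 0 0 0;40 0 0 0 0 0 0;40 0 0 0 0 0 0;40 0 0 0 0 0 0"

```text
time_s: 26.15
tool_pos: [0.5925, 0.183, 0.207]
tcp_rot: [-0.023, 2.209, -2.223]
ft_force: [-0.0, -0.5, 0.4]
opening: 0.034
```

```bash
python3 - <<'E'
from h import *
go(.555,-.390,.21,-87)
E
```

```text
t 26.15 tcp [0.5925 0.183  0.207 ] F [-0.  -0.5  0.4] open 0.034 q [ 0.21  0.1   1.76 -0.01  1.29  1.77]
[[-1.    -0.005  0.016]
 [-0.016 -0.006 -1.   ]
 [ 0.005 -1.     0.006]]
shift [ 46.5   0.6 572.3] yaw -89.1
turn [-0.006 -0.037  0.005] shift in level target frame [ 67.5  -3.  570.2]
```

Emit:
servo_tool --targets "40 3 0 30 -0.006 -0.02 0.005;40 3 0 38 0 0 0;40 3 0 38 0 0 0;40 3 0 38 0 0 0;40 3 0 38 0 0 0;40 3 0 38 0 0 0;40 3 0 38 0 0 0;40 3 0 38 0 0 0"

```text
time_s: 26.82
tool_pos: [0.5744, -0.1174, 0.1948]
tcp_rot: [-0.075, 2.209, -2.2]
ft_force: [1.5, -0.2, -0.5]
opening: 0.0341
```

Emit:
servo_tool --targets "40 4 0 38 0 0 0;40 4 0 38 0 0 0;40 4 0 38 0 0 0;40 4 0 38 0 0 0;40 4 0 38 0 0 0;40 4 0 38 0 0 0;40 4 0 25 0 0 0;40 0 0 0 0 0 0"

```text
time_s: 27.48
tool_pos: [0.5506, -0.389, 0.1818]
tcp_rot: [-0.083, 2.227, -2.202]
ft_force: [-0.7, 1.3, -0.0]
opening: 0.0342
```

```bash
python3 - <<'E'
from look import *
vision.capture("top");go(.555,-.390,.077,-87)
w=stems()
E
```

```text
t 27.53 tcp [ 0.5507 -0.3871  0.1813] F [ 0.2  0.  -0.3] open 0.034 q [-0.69  0.24  1.64 -0.01  1.29  0.84]
[[-0.999 -0.032  0.044]
 [-0.045  0.012 -0.999]
 [ 0.032 -0.999 -0.014]]
shift [ -7.5 104.1   4.5] yaw -87.5
turn [ 0.014 -0.008  0.032] shift in level target frame [ -4.1 104.3   3.1]
knob 0.94 [313.0, 374.0] sat 111.0 IoU,x,y [ 0.773  0.396 -0.388]
knob 0.65 [324.0, 219.0] sat 8.0 IoU,x,y [ 0.896  0.555 -0.39 ]
```

Emit:
servo_tool --targets "40 -2 8 0 0.014 0 0.016;40 -1 12 1 0 0 0.016;40 0 14 1 0 0 0;40 0 14 0 0 0 0;40 0 10 0 0 0 0;40 0 5 0 0 0 0;40 0 0 0 0 0 0;40 0 0 0 0 0 0"

```text
time_s: 28.3
tool_pos: [0.5565, -0.3757, 0.1126]
tcp_rot: [-0.065, 2.197, -2.187]
ft_force: [0.2, 0.1, 0.6]
opening: 0.034
```

```bash
python3 - <<'E'
from h import *
go(.555,-.390,.076,-88)
E
```

```text
t 28.3 tcp [ 0.5565 -0.3757  0.1126] F [0.2 0.1 0.6] open 0.034 q [-0.67  0.29  1.71  0.    1.15  0.84]
[[-0.998 -0.001  0.058]
 [-0.058  0.004 -0.998]
 [ 0.001 -1.    -0.004]]
shift [ 2.3 36.5 14.4] yaw -86.7
turn [0.004 0.023 0.001] shift in level target frame [ 2.  36.6 14.2]
```

Emit:
servo_tool --targets "40 1 0 7 0 0 0;40 0 3 6 0 0 0;40 0 10 0 0 0 0;40 0 10 0 0 0 0;40 0 9 0 0 0 0;40 0 4 0 0 0 0;40 0 0 0 0 0 0;0 0 0 0 0 0 0"

```text
time_s: 28.97
tool_pos: [0.5569, -0.3916, 0.0743]
tcp_rot: [-0.062, 2.195, -2.189]
ft_force: [-0.1, -0.6, -0.4]
opening: 0.0231
```

Emit:
servo_tool --targets "0 0 0 0 0 0 0;0 0 0 0 0 0 0;0 0 0 0 0 0 0;0 0 0 0 0 0 0;0 0 -10 0 0 0 0;0 0 -25 0 0 0 0;0 0 -30 0 0 0 0;0 0 -30 0 0 0 0"

```text
time_s: 29.63
tool_pos: [0.5529, -0.3881, 0.1643]
tcp_rot: [-0.077, 2.213, -2.183]
ft_force: [1.1, 0.9, -0.3]
opening: 0.0169
```

Emit:
servo_tool --targets "0 0 -30 0 0 0 0;0 0 -20 0 0 0 0;0 0 0 0 0 0 0;0 0 0 0 0 0 0;0 0 0 0 0 0 0;0 0 0 0 0 0 0;0 0 0 0 0 0 0;0 0 0 0 0 0 0"

```text
time_s: 30.3
tool_pos: [0.5549, -0.3896, 0.2252]
tcp_rot: [-0.067, 2.201, -2.187]
ft_force: [0.3, 0.6, -1.9]
opening: 0.0166
```

```bash
python3 - <<'E'
from h import *
go(.595,.134,.21,-88)
E
```

```text
t 30.3 tcp [ 0.5549 -0.3896  0.2252] F [ 0.3  0.6 -1.9] open 0.0166 q [-0.69  0.21  1.61  0.    1.33  0.82]
[[-0.998 -0.004  0.058]
 [-0.058  0.006 -0.998]
 [ 0.003 -1.    -0.006]]
shift [ -70.4   18.4 -520.3] yaw -86.7
turn [0.006 0.023 0.003] shift in level target frame [ -58.3   15.2 -521.9]
```

Emit:
servo_tool --targets "0 -4 0 -30 0.006 0.023 0.003;0 -5 0 -38 0 0 0;0 -5 0 -38 0 0 0;0 -5 0 -38 0 0 0;0 -5 0 -38 0 0 0;0 -5 0 -38 0 0 0;0 -5 0 -38 0 0 0;0 -5 0 -38 0 0 0"

```text
time_s: 30.97
tool_pos: [0.5788, -0.087, 0.2115]
tcp_rot: [-0.043, 2.229, -2.213]
ft_force: [0.5, 0.0, -0.8]
opening: 0.0168
```

Emit:
servo_tool --targets "0 -4 0 -38 0 0 0;0 -4 0 -38 0 0 0;0 -4 0 -38 0 0 0;0 -4 0 -38 0 0 0;0 -4 0 -38 0 0 0;0 -3 0 -18 0 0 0;0 0 0 0 0 0 0;0 0 0 0 0 0 0"

```text
time_s: 31.63
tool_pos: [0.591, 0.1397, 0.2006]
tcp_rot: [0.073, -2.226, 2.207]
ft_force: [-0.1, 0.6, -0.3]
opening: 0.0161
```

```bash
python3 - <<'E'
from h import *
go(.595,.134,.11,-88)
E
```

```text
t 31.63 tcp [0.591  0.1397 0.2006] F [-0.1  0.6 -0.3] open 0.0161 q [0.14 0.09 1.78 0.01 1.3  1.68]
[[-0.999 -0.037  0.028]
 [-0.029  0.008 -1.   ]
 [ 0.037 -0.999 -0.009]]
shift [-7.2 90.4  6.6] yaw -88.4
turn [ 0.01  -0.006  0.037] shift in level target frame [-3.8 90.6  5.8]
```

Emit:
servo_tool --targets "0 -2 10 -1 0.01 0 0.019;0 -1 15 0 0 0 0.018;0 0 15 0 0 0 0;0 0 15 0 0 0 0;0 0 15 0 0 0 0;0 0 12 0 0 0 0;0 0 8 0 0 0 0;0 0 0 0 0 0 0"

```text
time_s: 32.3
tool_pos: [0.5913, 0.1314, 0.1019]
tcp_rot: [-0.029, 2.209, -2.219]
ft_force: [-0.6, 0.0, -0.3]
opening: 0.0166
```

```bash
python3 - <<'E'
from h import *
go(.595,.131,.067,-88)
E
```

```text
t 32.3 tcp [0.5913 0.1314 0.1019] F [-0.6  0.  -0.3] open 0.0166 q [ 0.13  0.17  1.87 -0.    1.11  1.68]
[[-1.    -0.006  0.02 ]
 [-0.02  -0.005 -1.   ]
 [ 0.006 -1.     0.005]]
shift [-3.9 34.9  0.3] yaw -88.8
turn [-0.005 -0.014  0.006] shift in level target frame [-3.7 34.9  0.6]
```

Emit:
servo_tool --targets "0 -2 8 0 0 0 0;0 -1 10 0 0 0 0;0 0 10 0 0 0 0;0 0 6 0 0 0 0;0 0 1 0 0 0 0;0 0 0 0 0 0 0;0 0 0 0 0 0 0;0 0 0 0 0 0 0"

```text
time_s: 32.97
tool_pos: [0.596, 0.1304, 0.0649]
tcp_rot: [-0.025, 2.208, -2.219]
ft_force: [-1.1, 0.5, -0.4]
opening: 0.0167
```

Emit:
servo_tool --targets "40 0 0 0 0 0 0;40 0 0 0 0 0 0;40 0 0 0 0 0 0;40 0 0 0 0 0 0;40 0 -10 0 0 0 0;40 0 -25 0 0 0 0;40 0 -30 0 0 0 0;40 0 -30 0 0 0 0"

```text
time_s: 33.63
tool_pos: [0.5923, 0.1305, 0.1584]
tcp_rot: [-0.039, 2.212, -2.226]
ft_force: [0.2, 0.2, -0.1]
opening: 0.0343
```

Emit:
servo_tool --targets "70 0 -30 0 0 0 0;70 0 -25 0 0 0 0;70 0 -25 0 0 0 0;70 0 -20 0 0 0 0;70 0 0 0 0 0 0;70 0 0 0 0 0 0;70 0 0 0 0 0 0;70 0 0 0 0 0 0"

```text
time_s: 34.3
tool_pos: [0.5961, 0.1316, 0.2786]
tcp_rot: [-0.017, 2.205, -2.213]
ft_force: [0.5, 0.5, -0.2]
opening: 0.0597
```

```bash
python3 - <<'E'
from h import *
go(.54,.37,.28,-102)
t=vision.capture("top"); s=vision.capture("scene"); w=vision.capture("wrist"); 
im=np.hstack([w["color"][:,:,::-1][::1,:],cv2.resize(t["color"][170:350,90:330,::-1],(640,480))]); cv2.imwrite("pics/c7.png",cv2.resize(im,(800,300)))
# stick top centre & collar
red=[]
for p in(t,s):
    d=silhouettes(p,"stick")[0]; h=cv2.cvtColor(p["color"],cv2.COLOR_RGB2HSV).astype(int); m=d["region"]&((h[...,0]<8)|(h[...,0]>172))&(h[...,1]>130)
    yy,xx=np.nonzero(m); red.append((p,xx.mean(),yy.mean())); print(len(xx),xx.mean(),yy.mean())
print("handle centroid",tri(red))
# block top face corners from earlier crop (px=95+u/5, py=225+v/5)
c=np.array([at(t,95+u/5,225+v/5,.06) for u,v in((197,105),(397,148),(345,355),(142,313))]); print(np.round(c,4),c.mean(0),np.linalg.norm(np.roll(c,-1,0)-c,axis=1))
q=np.array([at(t,95+u/5,225+v/5,.16) for u,v in((155,160),(208,170),(194,229),(137,218))]); print("handle top",q.mean(0),np.linalg.norm(np.roll(q,-1,0)-q,axis=1), np.degrees(np.arctan2(*(q[0]-q[1])[:2])))
print("collar mouth",at(t,95+245/5,225+221/5,.085))
E
```

```text
t 34.3 tcp [0.5961 0.1316 0.2786] F [ 0.5  0.5 -0.2] open 0.0597 q [ 0.13  0.02  1.72 -0.    1.4   1.68]
[[-1.     0.005  0.02 ]
 [-0.02  -0.004 -1.   ]
 [-0.005 -1.     0.004]]
shift [  51.4   -2.6 -239.5] yaw -88.9
turn [-0.003  0.229 -0.005] shift in level target frame [ 104.4   -1.4 -221.5]
297 136.2053872053872 266.04713804713805
293 400.7679180887372 140.59044368600684
handle centroid (array([0.54326178, 0.39591675, 0.12189431]), np.float64(0.001633285292008428))
[[0.5952 0.4287 0.06  ]
 [0.5764 0.3398 0.06  ]
 [0.4889 0.3568 0.06  ]
 [0.506  0.4458 0.06  ]] [0.54164018 0.39278141 0.06      ] [0.09081578 0.08919356 0.0906139  0.09085493]
handle top [0.54085188 0.39188979 0.16      ] [0.02158374 0.0229512  0.02314225 0.02296142] 10.338468172843156
collar mouth [0.54154981 0.39358071 0.085     ]
```

View pics/c7.png

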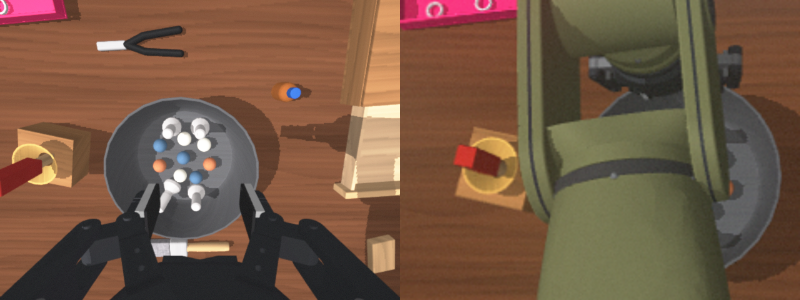

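All four knobs stand in the bowl. Block centre (.5416,.393), sides measure 90 mm, handle top (.541,.392): upright, yaw ≈ -11.5°. Going over the stick.

Emit:
servo_tool --targets "70 0 0 0 0 0.115 0;70 0 0 0 0 0.11 0;70 15 0 -35 0 0 0;70 15 0 -35 0 0 0;70 15 0 -35 0 0 0;70 15 0 -35 0 0 0;70 15 0 -35 0 0 0;70 15 0 -35 0 0 0" --squeeze 110

```text
time_s: 35.22
tool_pos: [0.5536, 0.3561, 0.2697]
tcp_rot: [-0.24, -2.087, 2.107]
ft_force: [1.8, 0.2, -0.6]
opening: 0.0598
```

Emit:
servo_tool --targets "70 15 0 -32 0 0 0;70 0 0 0 0 0 0;70 0 0 0 0 0 0;70 0 0 0 0 0 0;70 0 0 0 0 0 0;70 0 0 0 0 0 0;70 0 0 0 0 0 0;70 0 0 0 0 0 0"

```text
time_s: 35.88
tool_pos: [0.5431, 0.3957, 0.2642]
tcp_rot: [-0.228, -2.083, 2.111]
ft_force: [0.2, 0.3, -0.4]
opening: 0.0595
```

```bash
python3 - <<'E'
from h import *
go(.541,.392,.22,-102)
w=vision.capture("wrist"); im=w["color"][:,:,::-1].copy()
c,s_=np.cos(np.radians(-11.7)),np.sin(np.radians(-11.7))
for z,h,o in((.16,.012,(.541,.392)),(.06,.045,(.5416,.393))):
    for a,b in((1,1),(1,-1),(-1,-1),(-1,1)):
        q=proj(w,(o[0]+h*(c*a-s_*b),o[1]+h*(s_*a+c*b),z)); cv2.circle(im,(int(q[0]),int(q[1])),3,(0,255,0),1)
cv2.imwrite("pics/w8.png",im)
E
```

```text
t 35.88 tcp [0.5431 0.3957 0.2642] F [ 0.2  0.3 -0.4] open 0.0595 q [ 0.55  0.18  1.58 -0.    1.4   2.35]
[[-0.974 -0.012 -0.224]
 [ 0.225 -0.012 -0.974]
 [ 0.009 -1.     0.014]]
shift [ 0.8 44.3  3.4] yaw -103.0
turn [-0.014 -0.017  0.009] shift in level target frame [ 1.3 44.2  4.1]
```

View pics/w8.png

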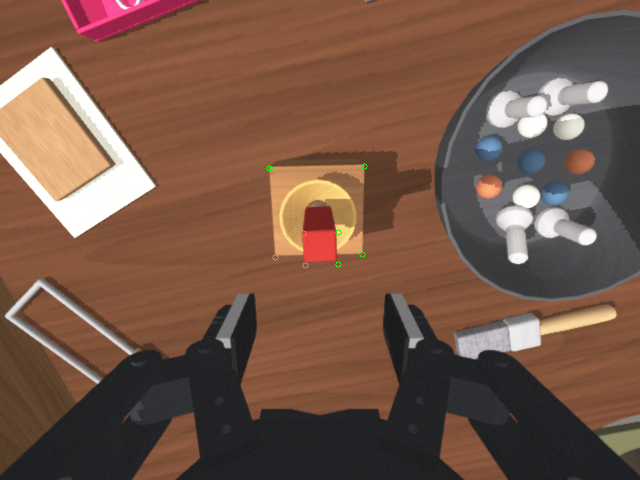

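Emit:
servo_tool --targets "70 0 8 2 -0.014 -0.017 0.009;70 0 14 1 0 0 0;70 0 14 0 0 0 0;70 0 14 0 0 0 0;70 0 14 0 0 0 0;70 0 8 0 0 0 0;70 0 0 0 0 0 0;70 0 0 0 0 0 0"

```text
time_s: 36.6
tool_pos: [0.543, 0.39, 0.1843]
tcp_rot: [-0.225, -2.106, 2.11]
ft_force: [-0.0, -0.8, 0.4]
opening: 0.0597
```

```bash
python3 - <<'E'
from h import *
go(.541,.392,.136,-102)
E
```

```text
t 36.6 tcp [0.543  0.39   0.1843] F [-0.  -0.8  0.4] open 0.0597 q [ 0.54  0.22  1.67 -0.    1.26  2.33]
[[-0.977 -0.002 -0.212]
 [ 0.212 -0.002 -0.977]
 [ 0.001 -1.     0.002]]
shift [ 2.3 48.3 -1.7] yaw -102.2
turn [-0.002 -0.004  0.001] shift in level target frame [ 2.4 48.3 -1.6]
```

Emit:
servo_tool --targets "70 1 10 -1 0 0 0;70 1 14 0 0 0 0;70 0 12 0 0 0 0;70 0 8 0 0 0 0;70 0 4 0 0 0 0;70 0 0 0 0 0 0;70 0 0 0 0 0 0;70 0 0 0 0 0 0"

```text
time_s: 37.27
tool_pos: [0.5411, 0.3921, 0.1313]
tcp_rot: [-0.224, -2.107, 2.11]
ft_force: [-0.9, 0.2, -0.2]
opening: 0.06
```

```bash
python3 - <<'E'
from h import *
go(.541,.392,.136,-102)
E
```

```text
t 37.27 tcp [0.5411 0.3921 0.1313] F [-0.9  0.2 -0.2] open 0.06 q [ 0.55  0.27  1.71 -0.    1.17  2.33]
[[-0.977 -0.001 -0.212]
 [ 0.212 -0.001 -0.977]
 [ 0.001 -1.     0.002]]
shift [ 0.1 -4.7  0.1] yaw -102.2
turn [-0.002 -0.004  0.001] shift in level target frame [ 0.1 -4.7  0.1]
```

Emit:
servo_tool --targets "0 0 0 0 0 0 0;0 0 0 0 0 0 0;0 0 0 0 0 0 0;0 0 0 0 0 0 0;0 0 0 0 0 0 0;0 0 0 0 0 0 0;0 0 -5 0 0 0 0;0 0 -12 0 0 0 0" --squeeze 115

```text
time_s: 37.93
tool_pos: [0.5408, 0.3918, 0.1486]
tcp_rot: [-0.224, -2.105, 2.11]
ft_force: [0.2, -0.5, -0.9]
opening: 0.0229
```

Emit:
servo_tool --targets "0 0 -15 0 0 0 0;0 0 -18 0 0 0 0;0 0 -18 0 0 0 0;0 0 -18 0 0 0 0;0 0 -18 0 0 0 0;0 0 -10 0 0 0 0;0 0 0 0 0 0 0;0 0 0 0 0 0 0"

```text
time_s: 38.6
tool_pos: [0.5421, 0.393, 0.2597]
tcp_rot: [-0.231, -2.115, 2.107]
ft_force: [0.1, -0.4, -1.7]
opening: 0.0227
```

```bash
python3 - <<'E'
from h import *
go(.529,.159,.25,-102)
w=vision.capture("wrist");
d=silhouettes(w,"stick"); print([(round(float(x["p"]),2),np.round(x["centre"]).tolist()) for x in d])
s,R=st(); s=sensors.state(); im=w["color"][:,:,::-1].copy()
for k in(25,69,121): 
    q=proj(w,s["tool_pos"]+R@np.array([0,(k-.0)/1000,0])); cv2.circle(im,(int(q[0]),int(q[1])),3,(0,255,0),1)
cv2.imwrite("pics/w9.png",im)
E
```

```text
t 38.6 tcp [0.5421 0.393  0.2597] F [ 0.1 -0.4 -1.7] open 0.0227 q [0.55 0.16 1.6  0.   1.37 2.33]
[[-0.977  0.005 -0.212]
 [ 0.212  0.003 -0.977]
 [-0.005 -1.    -0.005]]
shift [-36.7   8.8 231.5] yaw -102.2
turn [ 0.004 -0.004 -0.005] shift in level target frame [-35.8   9.7 231.6]
[(0.91, [317.0, 335.0]), (0.56, [519.0, 235.0]), (0.23, [492.0, 195.0])]
t 38.7 tcp [0.5419 0.3928 0.2586] F [ 0.5 -0.1 -0.8] open 0.0231 q [0.55 0.16 1.6  0.   1.37 2.33]
[[-0.977  0.004 -0.212]
 [ 0.212  0.003 -0.977]
 [-0.003 -1.    -0.003]]
```

View pics/w9.png

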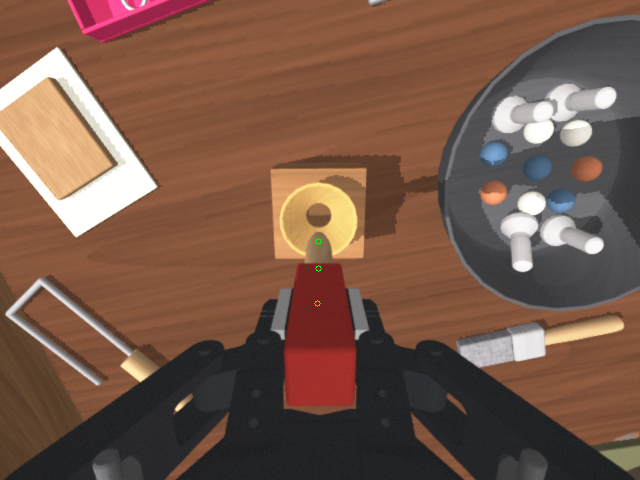

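Stick hangs straight (tip at (318,240), as predicted). Going to the free spot at the bowl's +y side.

Emit:
servo_tool --targets "0 -4 0 33 0 0 -0.003;0 -4 0 33 0 0 0;0 -5 0 33 0 0 0;0 -5 0 33 0 0 0;0 -4 0 30 0 0 0;0 0 0 0 0 0 0;0 0 0 0 0 0 0;0 0 0 0 0 0 0"

```text
time_s: 39.37
tool_pos: [0.5231, 0.2225, 0.2438]
tcp_rot: [-0.203, -2.096, 2.109]
ft_force: [-0.4, 0.6, -0.8]
opening: 0.0225
```

```bash
cat > circ.py <<'E'
from h import *
import sys
# rows for an anticlockwise arc: r(mm), n rows, step deg ; from measured tip position
C=np.array([.529,.159])
def arc(r,n,step,z):
    s,R=st(); tip=s["tool_pos"]+R@np.array([0,.121,0]); d=tip[:2]-C; a=np.degrees(np.arctan2(d[1],d[0]))
    print("tip z",round(tip[2],4),"rel r",round(np.linalg.norm(d)*1e3,1),"ang",round(a,1))
    go(*s["tool_pos"],-102)
    yaw=np.radians(-102); zt=np.array([np.cos(yaw),np.sin(yaw)]); xt=np.array([zt[1],-zt[0]])
    cur=d*1e3
    for k in range(1,n+1):
        t=np.radians(a+step*k); tgt=r*np.array([np.cos(t),np.sin(t)]); e=tgt-cur; cur=tgt
        print(f"0 {e@xt:.0f} 0 {e@zt:.0f} 0 0 0",end=";" if k%8 else "\n")
    print("dz mm (tool y +down)",round((s["tool_pos"][2]-z)*1e3,1))
E
python3 - <<'E'
from h import *
t=vision.capture("top")
for d in silhouettes(t,"bead1"):
    if .3<d["p"]: print(np.round(at(t,*d["centre"],.019)[:2],3)-[.529,.159])
go(.529,.227,.134,-102)
E
```

```text
[-0.038  0.011]
[ 0.034 -0.041]
[0.051 0.004]
[0.001 0.002]
[-0.013  0.046]
t 39.47 tcp [0.5232 0.2233 0.244 ] F [-0.1  0.4 -1.1] open 0.0227 q [ 0.31 -0.04  1.84  0.    1.36  2.09]
[[-0.978 -0.019 -0.208]
 [ 0.208 -0.004 -0.978]
 [ 0.017 -1.     0.008]]
shift [ -6.8 109.8  -5.6] yaw -102.0
turn [-0.008  0.     0.017] shift in level target frame [ -4.9 110.   -4.8]
```

Emit:
servo_tool --targets "0 -3 8 -2 -0.008 0 0.017;0 -2 14 -2 0 0 0;0 0 16 0 0 0 0;0 0 16 0 0 0 0;0 0 16 0 0 0 0;0 0 12 0 0 0 0;0 0 6 0 0 0 0;0 0 0 0 0 0 0"

```text
time_s: 40.13
tool_pos: [0.5291, 0.2336, 0.1484]
tcp_rot: [-0.209, -2.116, 2.114]
ft_force: [-1.0, -0.5, -2.0]
opening: 0.0227
```

```bash
python3 -c "
from h import *
go(.529,.227,.134,-102)"
```

```text
t 40.13 tcp [0.5291 0.2336 0.1484] F [-1.  -0.5 -2. ] open 0.0227 q [0.32 0.06 1.91 0.   1.18 2.09]
[[-0.98  -0.002 -0.198]
 [ 0.198  0.001 -0.98 ]
 [ 0.002 -1.    -0.001]]
shift [-1.3 14.4  6.5] yaw -101.4
turn [0.001 0.01  0.002] shift in level target frame [-1.3 14.4  6.5]
```

Emit:
servo_tool --targets "0 0 5 4 0 0 0;0 0 5 3 0 0 0;0 0 4 0 0 0 0;0 0 0 0 0 0 0;0 0 0 0 0 0 0;0 0 0 0 0 0 0;0 0 0 0 0 0 0;0 0 0 0 0 0 0"

```text
time_s: 40.8
tool_pos: [0.5295, 0.227, 0.1361]
tcp_rot: [-0.214, -2.121, 2.114]
ft_force: [0.1, 0.2, -1.8]
opening: 0.0231
```

```bash
python3 -c "
from circ import *
arc(52,24,15,.134)"
```

```text
t 40.8 tcp [0.5295 0.227  0.1361] F [ 0.1  0.2 -1.8] open 0.0231 q [0.31 0.07 1.92 0.   1.15 2.08]
[[-0.98   0.003 -0.198]
 [ 0.198  0.003 -0.98 ]
 [-0.002 -1.    -0.003]]
tip z 0.0151 rel r 68.3 ang 89.3
t 40.8 tcp [0.5295 0.227  0.1361] F [ 0.1  0.2 -1.8] open 0.0231 q [0.31 0.07 1.92 0.   1.15 2.08]
[[-0.98   0.003 -0.198]
 [ 0.198  0.003 -0.98 ]
 [-0.002 -1.    -0.003]]
shift [0. 0. 0.] yaw -101.4
turn [ 0.003  0.01  -0.002] shift in level target frame [0. 0. 0.]
0 10 0 20 0 0 0;0 11 0 8 0 0 0;0 9 0 10 0 0 0;0 6 0 12 0 0 0;0 3 0 13 0 0 0;0 -1 0 14 0 0 0;0 -4 0 13 0 0 0;0 -8 0 11 0 0 0
0 -10 0 9 0 0 0;0 -12 0 6 0 0 0;0 -13 0 3 0 0 0;0 -14 0 -1 0 0 0;0 -13 0 -4 0 0 0;0 -11 0 -8 0 0 0;0 -9 0 -10 0 0 0;0 -6 0 -12 0 0 0
0 -3 0 -13 0 0 0;0 1 0 -14 0 0 0;0 4 0 -13 0 0 0;0 8 0 -11 0 0 0;0 10 0 -9 0 0 0;0 12 0 -6 0 0 0;0 13 0 -3 0 0 0;0 14 0 1 0 0 0
dz mm (tool y +down) 2.1
```

Emit:
servo_tool --targets "0 7 1 11 0 0 0;0 9 1 8 0 0 0;0 9 0 10 0 0 0;0 6 0 12 0 0 0;0 3 0 13 0 0 0;0 -1 0 14 0 0 0;0 -4 0 13 0 0 0;0 -8 0 11 0 0 0"

```text
time_s: 41.47
tool_pos: [0.4873, 0.1392, 0.1356]
tcp_rot: [-0.215, -2.129, 2.115]
ft_force: [0.4, 0.9, -0.6]
opening: 0.0229
```

```bash
python3 -c "
from circ import *
arc(52,16,15,.133)"
```

```text
t 41.47 tcp [0.4873 0.1392 0.1356] F [ 0.4  0.9 -0.6] open 0.0229 q [ 0.17 -0.09  2.08  0.    1.14  1.93]
[[-0.981  0.007 -0.194]
 [ 0.194  0.006 -0.981]
 [-0.006 -1.    -0.007]]
tip z 0.0146 rel r 45.0 ang -154.8
t 41.47 tcp [0.4873 0.1392 0.1356] F [ 0.4  0.9 -0.6] open 0.0229 q [ 0.17 -0.09  2.08  0.    1.14  1.93]
[[-0.981  0.007 -0.194]
 [ 0.194  0.006 -0.981]
 [-0.006 -1.    -0.007]]
shift [0. 0. 0.] yaw -101.2
turn [ 0.007  0.014 -0.006] shift in level target frame [0. 0. 0.]
0 -4 0 14 0 0 0;0 -12 0 7 0 0 0;0 -13 0 4 0 0 0;0 -14 0 0 0 0 0;0 -13 0 -3 0 0 0;0 -12 0 -7 0 0 0;0 -10 0 -10 0 0 0;0 -7 0 -12 0 0 0
0 -4 0 -13 0 0 0;0 -0 0 -14 0 0 0;0 3 0 -13 0 0 0;0 7 0 -12 0 0 0;0 10 0 -10 0 0 0;0 12 0 -7 0 0 0;0 13 0 -4 0 0 0;0 14 0 -0 0 0 0
dz mm (tool y +down) 2.6
```

Emit:
servo_tool --targets "0 -4 1 14 0.007 0.014 -0.006;0 -12 1 7 0 0 0;0 -13 0 4 0 0 0;0 -14 0 0 0 0 0;0 -13 0 -3 0 0 0;0 -12 0 -7 0 0 0;0 -10 0 -10 0 0 0;0 -7 0 -12 0 0 0"

```text
time_s: 42.13
tool_pos: [0.5788, 0.1203, 0.1343]
tcp_rot: [-0.232, -2.11, 2.109]
ft_force: [0.0, -0.9, -1.2]
opening: 0.0228
```

Emit:
servo_tool --targets "0 -4 0 -13 0 0 0;0 0 0 -14 0 0 0;0 3 0 -13 0 0 0;0 7 0 -12 0 0 0;0 10 0 -10 0 0 0;0 12 0 -7 0 0 0;0 13 0 -4 0 0 0;0 14 0 0 0 0 0"

```text
time_s: 42.8
tool_pos: [0.5386, 0.2083, 0.1315]
tcp_rot: [-0.217, -2.095, 2.117]
ft_force: [-1.0, 0.3, -0.9]
opening: 0.0227
```

```bash
python3 -c "
from circ import *
arc(52,24,15,.133)"
```

```text
t 42.8 tcp [0.5386 0.2083 0.1315] F [-1.   0.3 -0.9] open 0.0227 q [ 0.28  0.08  1.91 -0.01  1.16  2.07]
[[-0.977 -0.008 -0.211]
 [ 0.211 -0.01  -0.977]
 [ 0.006 -1.     0.011]]
tip z 0.0105 rel r 48.9 ang 79.9
t 42.8 tcp [0.5386 0.2083 0.1315] F [-1.   0.3 -0.9] open 0.0227 q [ 0.28  0.08  1.91 -0.01  1.16  2.07]
[[-0.977 -0.008 -0.211]
 [ 0.211 -0.01  -0.977]
 [ 0.006 -1.     0.011]]
shift [0. 0. 0.] yaw -102.2
turn [-0.011 -0.003  0.006] shift in level target frame [0. 0. 0.]
0 13 0 -1 0 0 0;0 12 0 6 0 0 0;0 10 0 9 0 0 0;0 8 0 11 0 0 0;0 5 0 13 0 0 0;0 1 0 14 0 0 0;0 -2 0 13 0 0 0;0 -6 0 12 0 0 0
0 -9 0 10 0 0 0;0 -11 0 8 0 0 0;0 -13 0 5 0 0 0;0 -14 0 1 0 0 0;0 -13 0 -2 0 0 0;0 -12 0 -6 0 0 0;0 -10 0 -9 0 0 0;0 -8 0 -11 0 0 0
0 -5 0 -13 0 0 0;0 -1 0 -14 0 0 0;0 2 0 -13 0 0 0;0 6 0 -12 0 0 0;0 9 0 -10 0 0 0;0 11 0 -8 0 0 0;0 13 0 -5 0 0 0;0 14 0 -1 0 0 0
dz mm (tool y +down) -1.5
```

One turn nearly done with small forces. Full turn in one block, then check.

Emit:
servo_tool --targets "0 13 0 -1 -0.011 0 0.006;0 12 0 6 0 0 0;0 10 0 9 0 0 0;0 8 0 11 0 0 0;0 5 0 13 0 0 0;0 1 0 14 0 0 0;0 -2 0 13 0 0 0;0 -6 0 12 0 0 0"

```text
time_s: 43.47
tool_pos: [0.4717, 0.1497, 0.1325]
tcp_rot: [-0.222, -2.132, 2.108]
ft_force: [3.0, 1.9, -0.1]
opening: 0.0228
```

Emit:
servo_tool --targets "0 -9 0 10 0 0 0;0 -11 0 8 0 0 0;0 -13 0 5 0 0 0;0 -14 0 1 0 0 0;0 -13 0 -2 0 0 0;0 -12 0 -6 0 0 0;0 -10 0 -9 0 0 0;0 -8 0 -11 0 0 0"

```text
time_s: 44.13
tool_pos: [0.5666, 0.1305, 0.135]
tcp_rot: [-0.235, -2.136, 2.105]
ft_force: [0.4, -0.3, -0.2]
opening: 0.0232
```

Emit:
servo_tool --targets "0 -5 0 -13 0 0 0;0 -1 0 -14 0 0 0;0 2 0 -13 0 0 0;0 6 0 -12 0 0 0;0 9 0 -10 0 0 0;0 11 0 -8 0 0 0;0 13 0 -5 0 0 0;0 14 0 -1 0 0 0"

```text
time_s: 44.8
tool_pos: [0.5346, 0.2136, 0.1336]
tcp_rot: [-0.226, -2.111, 2.129]
ft_force: [1.2, -11.5, 1.6]
opening: 0.0229
```

```bash
python3 -c "
from circ import *
arc(52,24,15,.133)
w=vision.capture('wrist'); save(w,'w10',None,.8)"
```

```text
t 44.8 tcp [0.5346 0.2136 0.1336] F [  1.2 -11.5   1.6] open 0.0229 q [ 0.29  0.07  1.93 -0.01  1.14  2.07]
[[-0.98   0.01  -0.2  ]
 [ 0.2   -0.009 -0.98 ]
 [-0.012 -1.     0.007]]
tip z 0.0126 rel r 53.9 ang 82.8
t 44.8 tcp [0.5346 0.2136 0.1336] F [  1.2 -11.5   1.6] open 0.0229 q [ 0.29  0.07  1.93 -0.01  1.14  2.07]
[[-0.98   0.01  -0.2  ]
 [ 0.2   -0.009 -0.98 ]
 [-0.012 -1.     0.007]]
shift [0. 0. 0.] yaw -101.6
turn [-0.007  0.008 -0.012] shift in level target frame [0. 0. 0.]
0 13 0 5 0 0 0;0 12 0 6 0 0 0;0 10 0 9 0 0 0;0 7 0 11 0 0 0;0 4 0 13 0 0 0;0 1 0 14 0 0 0;0 -3 0 13 0 0 0;0 -6 0 12 0 0 0
0 -9 0 10 0 0 0;0 -11 0 7 0 0 0;0 -13 0 4 0 0 0;0 -14 0 1 0 0 0;0 -13 0 -3 0 0 0;0 -12 0 -6 0 0 0;0 -10 0 -9 0 0 0;0 -7 0 -11 0 0 0
0 -4 0 -13 0 0 0;0 -1 0 -14 0 0 0;0 3 0 -13 0 0 0;0 6 0 -12 0 0 0;0 9 0 -10 0 0 0;0 11 0 -7 0 0 0;0 13 0 -4 0 0 0;0 14 0 -1 0 0 0
dz mm (tool y +down) 0.6
```

View pics/w10.png

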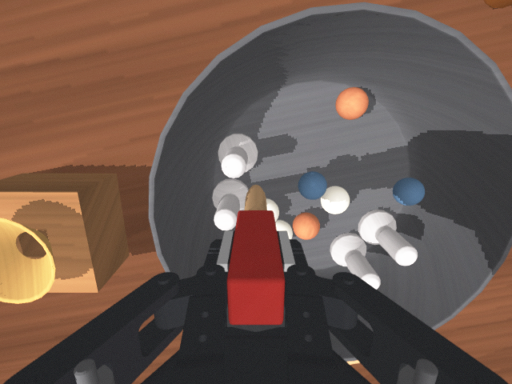

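Knobs still standing, all beads in bowl (view (150-510, 10-330)); nearly two turns done.

Emit:
servo_tool --targets "0 13 0 6 -0.007 0.008 -0.012;0 12 0 6 0 0 0;0 10 0 9 0 0 0;0 7 0 11 0 0 0;0 4 0 13 0 0 0;0 1 0 14 0 0 0;0 -3 0 13 0 0 0;0 -6 0 12 0 0 0"

```text
time_s: 45.52
tool_pos: [0.4663, 0.1457, 0.1326]
tcp_rot: [-0.208, -2.123, 2.11]
ft_force: [1.1, 1.8, -1.4]
opening: 0.0228
```

Emit:
servo_tool --targets "0 -9 0 10 0 0 0;0 -11 0 7 0 0 0;0 -13 0 4 0 0 0;0 -14 0 1 0 0 0;0 -13 0 -3 0 0 0;0 -12 0 -6 0 0 0;0 -10 0 -9 0 0 0;0 -7 0 -11 0 0 0"

```text
time_s: 46.18
tool_pos: [0.5597, 0.1313, 0.1326]
tcp_rot: [-0.216, -2.125, 2.106]
ft_force: [0.0, 0.7, -0.7]
opening: 0.0226
```

Emit:
servo_tool --targets "0 -4 0 -13 0 0 0;0 -1 0 -14 0 0 0;0 3 0 -13 0 0 0;0 6 0 -12 0 0 0;0 9 0 -10 0 0 0;0 11 0 -7 0 0 0;0 13 0 -4 0 0 0;0 14 0 -1 0 0 0"

```text
time_s: 46.85
tool_pos: [0.5251, 0.2153, 0.132]
tcp_rot: [-0.21, -2.105, 2.135]
ft_force: [3.0, -20.2, 3.4]
opening: 0.023
```

```bash
python3 -c "
from circ import *
arc(52,24,15,.133)
"
```

```text
t 46.85 tcp [0.5251 0.2153 0.132 ] F [  3.  -20.2   3.4] open 0.023 q [ 0.3   0.06  1.94 -0.02  1.15  2.07]
[[-0.981  0.001 -0.194]
 [ 0.194 -0.015 -0.981]
 [-0.004 -1.     0.014]]
tip z 0.011 rel r 54.7 ang 94.0
t 46.85 tcp [0.5251 0.2153 0.132 ] F [  3.  -20.2   3.4] open 0.023 q [ 0.3   0.06  1.94 -0.02  1.15  2.07]
[[-0.981  0.001 -0.194]
 [ 0.194 -0.015 -0.981]
 [-0.004 -1.     0.014]]
shift [0. 0. 0.] yaw -101.2
turn [-0.014  0.015 -0.004] shift in level target frame [0. 0. 0.]
0 12 0 8 0 0 0;0 11 0 8 0 0 0;0 8 0 11 0 0 0;0 5 0 13 0 0 0;0 2 0 13 0 0 0;0 -2 0 13 0 0 0;0 -5 0 12 0 0 0;0 -8 0 11 0 0 0
0 -11 0 8 0 0 0;0 -13 0 5 0 0 0;0 -13 0 2 0 0 0;0 -13 0 -2 0 0 0;0 -12 0 -5 0 0 0;0 -11 0 -8 0 0 0;0 -8 0 -11 0 0 0;0 -5 0 -13 0 0 0
0 -2 0 -13 0 0 0;0 2 0 -13 0 0 0;0 5 0 -12 0 0 0;0 8 0 -11 0 0 0;0 11 0 -8 0 0 0;0 13 0 -5 0 0 0;0 13 0 -2 0 0 0;0 13 0 2 0 0 0
dz mm (tool y +down) -1.0
```

Emit:
servo_tool --targets "0 10 0 10 -0.007 0.008 -0.002;0 10 0 9 0 0 0;0 8 0 11 0 0 0;0 5 0 12 0 0 0;0 2 0 12 0 0 0;0 -2 0 12 0 0 0;0 -5 0 12 0 0 0;0 -8 0 11 0 0 0"

```text
time_s: 47.52
tool_pos: [0.475, 0.1343, 0.1321]
tcp_rot: [-0.206, -2.115, 2.128]
ft_force: [-0.1, -0.4, -1.2]
opening: 0.0228
```

Emit:
servo_tool --targets "0 -11 0 8 0 0 0;0 -13 0 5 0 0 0;0 -13 0 2 0 0 0;0 -13 0 -2 0 0 0;0 -12 0 -5 0 0 0;0 -6 0 -6 0 0 0;0 0 0 0 0 0 0;0 0 0 0 0 0 0"

```text
time_s: 48.18
tool_pos: [0.5506, 0.1144, 0.1339]
tcp_rot: [-0.219, -2.118, 2.124]
ft_force: [-0.2, -0.5, 0.1]
opening: 0.0228
```

Emit:
servo_tool --targets "0 0 -8 0 0 0 0;0 0 -14 0 0 0 0;0 0 -18 0 0 0 0;0 0 -20 0 0 0 0;0 0 -20 0 0 0 0;0 0 -20 0 0 0 0;0 0 -15 0 0 0 0;0 0 0 0 0 0 0"

```text
time_s: 48.85
tool_pos: [0.5444, 0.115, 0.2538]
tcp_rot: [-0.207, -2.114, 2.125]
ft_force: [0.1, -0.5, -0.3]
opening: 0.0227
```

```bash
python3 -c "
from h import *
s,R=st(); go(.541,.392,.262,-102)
w=vision.capture('wrist'); im=w['color'][:,:,::-1].copy(); s=sensors.state(); R=Rn.from_rotvec(s['tcp_rot']).as_matrix()
for k in (46,121):
  for a in (-.006,0,.006):
    q=proj(w,s['tool_pos']+R@np.array([0,k/1000,a])); cv2.circle(im,(int(q[0]),int(q[1])),2,(0,255,0),1)
cv2.imwrite('pics/w11.png',im)
"
```

```text
t 48.85 tcp [0.5444 0.115  0.2538] F [ 0.1 -0.5 -0.3] open 0.0227 q [ 0.11 -0.08  1.86 -0.01  1.36  1.88]
[[-0.981 -0.001 -0.193]
 [ 0.193 -0.005 -0.981]
 [-0.    -1.     0.005]]
t 48.85 tcp [0.5444 0.115  0.2538] F [ 0.1 -0.5 -0.3] open 0.0227 q [ 0.11 -0.08  1.86 -0.01  1.36  1.88]
[[-0.981 -0.001 -0.193]
 [ 0.193 -0.005 -0.981]
 [-0.    -1.     0.005]]
shift [  56.9   -9.6 -271. ] yaw -101.1
turn [-0.005  0.015 -0.001] shift in level target frame [  60.9   -8.2 -270.2]
```

View pics/w11.png

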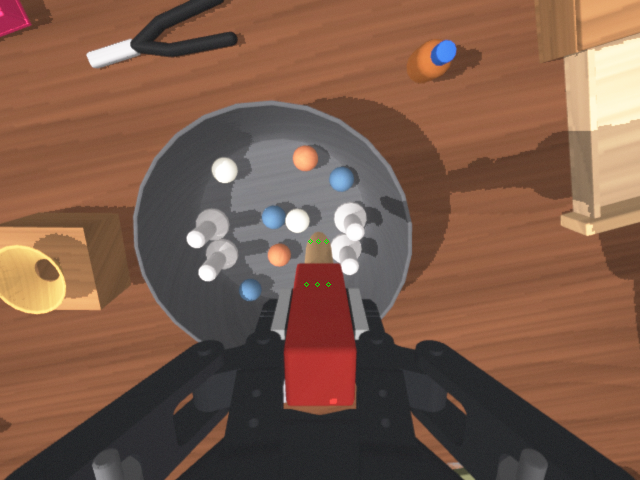

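Stick unmoved in the grip; four knobs and 7 beads seen in the bowl (third white behind the gripper); glue upright. Back to the block.

Emit:
servo_tool --targets "0 7 -8 -30 -0.005 0.015 0;0 8 -1 -34 0 0 0;0 8 -1 -34 0 0 0;0 8 -1 -34 0 0 0;0 8 -1 -34 0 0 0;0 8 -1 -34 0 0 0;0 7 0 -34 0 0 0;0 6 0 -25 0 0 0"

```text
time_s: 49.57
tool_pos: [0.5337, 0.3846, 0.254]
tcp_rot: [-0.218, -2.089, 2.11]
ft_force: [0.3, 0.4, -0.3]
opening: 0.0226
```

Emit:
servo_tool --targets "0 0 0 0 0 0 0;0 0 0 0 0 0 0;0 0 0 0 0 0 0;0 0 0 0 0 0 0;0 0 0 0 0 0 0;0 0 0 0 0 0 0;0 0 0 0 0 0 0;0 0 0 0 0 0 0"

```text
time_s: 50.23
tool_pos: [0.5299, 0.3836, 0.2462]
tcp_rot: [-0.206, -2.079, 2.115]
ft_force: [0.0, -1.2, -1.3]
opening: 0.0226
```

```bash
python3 -c "
from h import *
go(.5411,.3921,.215,-102.2)
"
```

```text
t 50.23 tcp [0.5299 0.3836 0.2462] F [ 0.  -1.2 -1.3] open 0.0226 q [ 0.54  0.15  1.63 -0.    1.38  2.33]
[[-0.976 -0.023 -0.215]
 [ 0.216 -0.015 -0.976]
 [ 0.02  -1.     0.019]]
shift [ -9.7  30.8 -11.3] yaw -102.4
turn [-0.019 -0.004  0.02 ] shift in level target frame [ -9.1  31.2 -10.7]
```

Emit:
servo_tool --targets "0 -5 4 -5 -0.019 -0.004 0.02;0 -4 5 -5 0 0 0;0 0 5 0 0 0 0;0 0 5 0 0 0 0;0 0 0 0 0 0 0;0 0 0 0 0 0 0;0 0 0 0 0 0 0;0 0 0 0 0 0 0"

```text
time_s: 50.9
tool_pos: [0.542, 0.39, 0.2263]
tcp_rot: [-0.228, -2.107, 2.108]
ft_force: [0.2, -0.1, -0.4]
opening: 0.0229
```

```bash
python3 -c "
from h import *
go(.5411,.3921,.18,-102.2)
"
```

```text
t 50.9 tcp [0.542  0.39   0.2263] F [ 0.2 -0.1 -0.4] open 0.0229 q [ 0.54  0.18  1.64 -0.    1.32  2.33]
[[-0.977 -0.    -0.214]
 [ 0.214 -0.001 -0.977]
 [-0.    -1.     0.001]]
shift [ 1.3 46.3 -1.8] yaw -102.4
turn [-0.001 -0.003 -0.   ] shift in level target frame [ 1.3 46.3 -1.8]
```

Emit:
servo_tool --targets "0 1 6 -2 0 0 0;0 0 8 0 0 0 0;0 0 8 0 0 0 0;0 0 8 0 0 0 0;0 0 6 0 0 0 0;0 0 2 0 0 0 0;0 0 0 0 0 0 0;0 0 0 0 0 0 0"

```text
time_s: 51.57
tool_pos: [0.5406, 0.3922, 0.183]
tcp_rot: [-0.226, -2.105, 2.109]
ft_force: [-0.6, -0.4, -0.6]
opening: 0.0225
```

```bash
python3 -c "
from h import *
go(.5411,.3921,.131,-102.2)
"
```

```text
t 51.57 tcp [0.5406 0.3922 0.183 ] F [-0.6 -0.4 -0.6] open 0.0225 q [ 0.55  0.22  1.67 -0.    1.26  2.33]
[[-0.977 -0.002 -0.214]
 [ 0.214 -0.002 -0.977]
 [ 0.001 -1.     0.002]]
shift [-0.6 52.  -0.1] yaw -102.3
turn [-0.002 -0.003  0.001] shift in level target frame [-0.5 52.   0. ]
```

Emit:
servo_tool --targets "0 0 6 0 0 0 0;0 0 8 0 0 0 0;0 0 8 0 0 0 0;0 0 8 0 0 0 0;0 0 8 0 0 0 0;0 0 5 0 0 0 0;0 0 3 0 0 0 0;0 0 0 0 0 0 0"

```text
time_s: 52.23
tool_pos: [0.5413, 0.3925, 0.1333]
tcp_rot: [-0.228, -2.107, 2.108]
ft_force: [0.1, 0.5, 2.3]
opening: 0.0225
```

```bash
python3 -c "
from h import *
go(.5411,.3921,.131,-102.2)
"
```

```text
t 52.23 tcp [0.5413 0.3925 0.1333] F [0.1 0.5 2.3] open 0.0225 q [ 0.55  0.26  1.71 -0.    1.17  2.33]
[[-0.977  0.    -0.214]
 [ 0.214 -0.001 -0.977]
 [-0.    -1.     0.001]]
shift [0.1 2.3 0.4] yaw -102.4
turn [-0.001 -0.003 -0.   ] shift in level target frame [0.1 2.3 0.4]
```

Emit:
servo_tool --targets "0 0 1 0 0 0 0;70 0 0 0 0 0 0;70 0 0 0 0 0 0;70 0 0 0 0 0 0;70 0 0 0 0 0 0;70 0 -8 0 0 0 0;70 0 -20 0 0 0 0;70 0 -25 0 0 0 0"

```text
time_s: 52.9
tool_pos: [0.5388, 0.391, 0.1822]
tcp_rot: [-0.219, -2.097, 2.111]
ft_force: [0.4, 0.5, -1.3]
opening: 0.0599
```

Emit:
servo_tool --targets "70 0 -25 0 0 0 0;70 0 -25 0 0 0 0;70 0 -20 0 0 0 0;70 0 0 0 0 0 0;70 0 0 0 0 0 0;70 0 0 0 0 0 0;70 0 0 0 0 0 0;70 0 0 0 0 0 0"

```text
time_s: 53.57
tool_pos: [0.5404, 0.392, 0.2622]
tcp_rot: [-0.227, -2.105, 2.109]
ft_force: [0.5, -0.0, -0.2]
opening: 0.0602
```

```bash
python3 -c "
from h import *
go(.42,-.28,.25,-85)
w=vision.capture('wrist'); save(w,'w12',None,.8)
"
```

```text
t 53.57 tcp [0.5404 0.392  0.2622] F [ 0.5 -0.  -0.2] open 0.0602 q [ 0.55  0.16  1.6  -0.    1.38  2.33]
[[-0.977 -0.001 -0.214]
 [ 0.214 -0.001 -0.977]
 [ 0.001 -1.     0.002]]
shift [-26.2  13.4 682.2] yaw -102.4
turn [-0.002 -0.303  0.001] shift in level target frame [178.5  12.2 659. ]
```

View pics/w12.png

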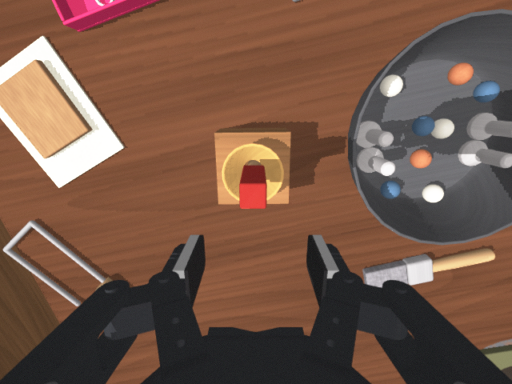

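Stick stands as at first; all eight beads and four knobs are in the bowl. Now the drawer.

Emit:
servo_tool --targets "0 0 0 0 0 -0.1 0;0 0 0 0 0 -0.1 0;0 0 0 0 0 -0.1 0;0 8 0 30 0 0 0;0 10 0 37 0 0 0;0 10 0 37 0 0 0;0 10 0 37 0 0 0;0 10 0 37 0 0 0" --squeeze 40

```text
time_s: 54.28
tool_pos: [0.5053, 0.2083, 0.2489]
tcp_rot: [-0.143, 2.165, -2.183]
ft_force: [0.6, -0.7, 0.1]
opening: -0.0002
```

Emit:
servo_tool --targets "0 10 0 37 0 0 0;0 10 0 37 0 0 0;0 10 0 37 0 0 0;0 10 0 37 0 0 0;0 10 0 37 0 0 0;0 10 0 37 0 0 0;0 10 0 37 0 0 0;0 10 0 37 0 0 0"

```text
time_s: 54.95
tool_pos: [0.4491, -0.1076, 0.2432]
tcp_rot: [-0.164, 2.17, -2.187]
ft_force: [1.3, -0.6, -0.0]
opening: 0.0001
```

Emit:
servo_tool --targets "0 10 0 37 0 0 0;0 10 0 37 0 0 0;0 10 0 37 0 0 0;0 10 0 37 0 0 0;0 5 0 15 0 0 0;0 0 0 0 0 0 0;0 0 0 0 0 0 0;0 0 0 0 0 0 0"

```text
time_s: 55.62
tool_pos: [0.4143, -0.287, 0.2369]
tcp_rot: [-0.164, 2.189, -2.189]
ft_force: [-0.0, -0.2, -0.4]
opening: -0.0002
```

```bash
python3 -c "
from h import *
go(.42,-.28,.10,-85)
w=vision.capture('wrist'); save(w,'w13',None,.8)
"
```

```text
t 55.62 tcp [ 0.4143 -0.287   0.2369] F [-0.  -0.2 -0.4] open -0.0002 q [-0.7  -0.17  1.97 -0.03  1.37  0.78]
[[-0.994 -0.046  0.104]
 [-0.104 -0.002 -0.995]
 [ 0.046 -0.999 -0.003]]
shift [-12.6 136.5  -6. ] yaw -84.0
turn [0.002 0.017 0.046] shift in level target frame [ -6.3 136.9  -6.5]
```

View pics/w13.png

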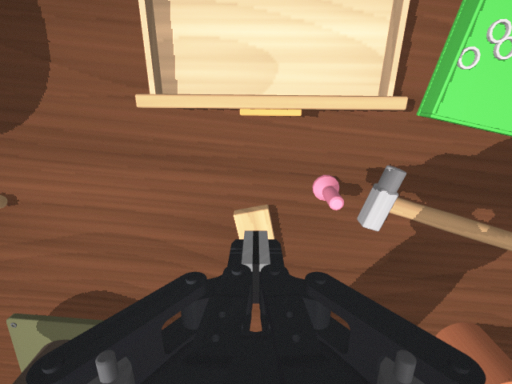

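```bash
python3 -c "
from h import *
w=vision.capture('wrist')
print(at(w,252/.8,205/.8,.015),at(w,270/.8,224/.8,.015),at(w,327/.8,188/.8,.012),'pull',at(w,270/.8,112/.8,.03),'board',at(w,270/.8,106/.8,.04))
go(.435,-.28,.10,-85)"
```

```text
[ 0.35149697 -0.28880693  0.015     ] [ 0.32500829 -0.31702041  0.015     ] [ 0.38577233 -0.3872684   0.012     ] pull [ 0.47700101 -0.29736019  0.03      ] board [ 0.48404936 -0.29598436  0.04      ]
t 55.72 tcp [ 0.4146 -0.2863  0.2371] F [ 0.1 -0.4 -0.2] open 0.0001 q [-0.7  -0.17  1.97 -0.03  1.37  0.78]
[[-0.993 -0.045  0.105]
 [-0.105 -0.003 -0.994]
 [ 0.045 -0.999 -0.002]]
shift [-27.1 136.   -3.8] yaw -84.0
turn [0.002 0.018 0.045] shift in level target frame [-20.9 137.1  -4.5]
```

Emit:
servo_tool --targets "0 -6 10 -3 0.002 0.018 0.023;0 -5 16 0 0 0 0.022;0 -4 18 0 0 0 0;0 0 18 0 0 0 0;0 0 18 0 0 0 0;0 0 18 0 0 0 0;0 0 12 0 0 0 0;0 0 0 0 0 0 0"

```text
time_s: 56.38
tool_pos: [0.4344, -0.2723, 0.1253]
tcp_rot: [-0.103, 2.161, -2.168]
ft_force: [-1.3, 0.7, -0.2]
opening: -0.0002
```

```bash
python3 -c "
from h import *
go(.435,-.285,.05,-85)"
```

```text
t 56.38 tcp [ 0.4344 -0.2723  0.1253] F [-1.3  0.7 -0.2] open -0.0002 q [-0.67 -0.06  2.07  0.    1.12  0.8 ]
[[-0.995  0.008  0.103]
 [-0.103 -0.003 -0.995]
 [-0.008 -1.     0.004]]
shift [ 1.3 75.3 12.4] yaw -84.1
turn [-0.004  0.016 -0.008] shift in level target frame [ 0.5 75.3 12.7]
```

Emit:
servo_tool --targets "0 1 10 5 -0.004 0.016 -0.008;0 1 13 5 0 0 0;0 1 13 0 0 0 0;0 1 13 0 0 0 0;0 0 12 0 0 0 0;0 0 6 0 0 0 0;0 0 3 0 0 0 0;0 0 0 0 0 0 0"

```text
time_s: 57.05
tool_pos: [0.4357, -0.2825, 0.0561]
tcp_rot: [-0.096, 2.164, -2.175]
ft_force: [0.1, -0.2, 0.7]
opening: -0.0001
```

```bash
python3 -c "
from h import *
go(.435,-.285,.05,-85)"
```

```text
t 57.05 tcp [ 0.4357 -0.2825  0.0561] F [ 0.1 -0.2  0.7] open -0.0001 q [-0.68  0.05  2.09  0.    0.99  0.8 ]
[[-0.995  0.007  0.095]
 [-0.095 -0.005 -0.995]
 [-0.006 -1.     0.005]]
shift [1.  6.1 2.3] yaw -84.6
turn [-0.005  0.008 -0.006] shift in level target frame [0.9 6.1 2.4]
```

Emit:
servo_tool --targets "0 -6 4 1 -0.005 0.008 -0.006;0 -12 2 1 0 0 0;0 -12 0 0 0 0 0;0 -12 0 0 0 0 0;0 -12 0 0 0 0 0;0 -12 0 0 0 0 0;0 -12 0 0 0 0 0;0 -12 0 0 0 0 0"

```text
time_s: 57.72
tool_pos: [0.5334, -0.2763, 0.0511]
tcp_rot: [-0.1, 2.179, -2.179]
ft_force: [-1.6, -1.1, 0.7]
opening: 0.0001
```

```bash
python3 -c "
from h import *
go(.60,-.268,.05,-85)"
```

```text
t 57.72 tcp [ 0.5334 -0.2763  0.0511] F [-1.6 -1.1  0.7] open 0.0001 q [-0.57  0.23  1.9  -0.    1.01  0.92]
[[-0.996 -0.005  0.087]
 [-0.087 -0.    -0.996]
 [ 0.005 -1.    -0.   ]]
shift [-67.1   0.8  -2.4] yaw -85.0
turn [ 0.    -0.     0.005] shift in level target frame [-67.1   1.1  -2.4]
```

Drawer moving (-1.6 N friction). Continuing.

Emit:
servo_tool --targets "0 -10 0 0 0 0 0.005;0 -10 0 0 0 0 0;0 -10 0 0 0 0 0;0 -10 0 0 0 0 0;0 -10 0 0 0 0 0;0 -8 0 0 0 0 0;0 -8 0 0 0 0 0;0 -8 0 0 0 0 0"

```text
time_s: 58.38
tool_pos: [0.6147, -0.2685, 0.0511]
tcp_rot: [-0.107, 2.179, -2.178]
ft_force: [-4.1, -0.2, 2.6]
opening: -0.0001
```

```bash
python3 -c "
from h import *
go(.63,-.268,.05,-85)
t=vision.capture('top'); p=silhouettes(t,'drawer'); print([(round(float(d['p']),2),d['centre'],int(d['region'].sum())) for d in p])"
```

```text
t 58.38 tcp [ 0.6147 -0.2685  0.0511] F [-4.1 -0.2  2.6] open -0.0001 q [-0.49  0.36  1.73 -0.    1.05  0.99]
[[-0.996 -0.008  0.091]
 [-0.091  0.    -0.996]
 [ 0.007 -1.    -0.001]]
shift [-15.3   1.    0.9] yaw -84.8
turn [0.001 0.003 0.007] shift in level target frame [-15.3   1.1   0.8]
[(0.79, [423.8, 229.4], 683), (0.74, [260.7, 319.4], 95), (0.42, [239.8, 246.1], 124)]
```

Emit:
servo_tool --targets "0 -5 0 0 0 0 0.007;0 -5 0 0 0 0 0;0 -5 0 0 0 0 0;0 -5 0 0 0 0 0;0 -5 0 0 0 0 0;0 -5 0 0 0 0 0;0 -5 0 0 0 0 0;0 -5 0 0 0 0 0"

```text
time_s: 59.15
tool_pos: [0.6224, -0.2683, 0.052]
tcp_rot: [-0.207, 2.23, -2.2]
ft_force: [-20.2, -0.7, 12.5]
opening: 0.0
```

```bash
python3 -c "
from h import *
go(.63,-.268,.05,-85)"
```

```text
t 59.15 tcp [ 0.6224 -0.2683  0.052 ] F [-20.2  -0.7  12.5] open 0.0 q [-0.47  0.42  1.66 -0.04  1.15  1.02]
[[-0.991 -0.092  0.093]
 [-0.095  0.009 -0.995]
 [ 0.091 -0.996 -0.018]]
shift [-7.8  1.3  0.5] yaw -84.6
turn [0.018 0.007 0.091] shift in level target frame [-7.6  2.   0.4]
```

Emit:
servo_tool --targets "0 6 0 0 0.01 0.007 0.06;0 3 0 0 0.008 0 0.03;0 0 0 0 0 0 0;0 0 0 0 0 0 0;0 0 0 0 0 0 0;0 0 0 0 0 0 0;0 0 0 0 0 0 0;0 0 0 0 0 0 0"

```text
time_s: 59.82
tool_pos: [0.6152, -0.2698, 0.0539]
tcp_rot: [-0.087, 2.174, -2.177]
ft_force: [-0.5, -0.4, 0.2]
opening: 0.0
```

```bash
python3 -c "
from h import *
go(.63,-.268,.047,-85)
t=vision.capture('top')
print('unit front mid z.058',at(t,463,219,.058),'ends',at(t,394,226,.058),at(t,534,214,.058))
# image rows profile left of arm: columns near left end of the board
for x in (400,405,410,530):
    c=t['color'][:,x,:].astype(int).sum(1); g=np.diff(c); print(x,[(i,int(g[i])) for i in range(205,320) if abs(g[i])>45])
for xx in(.60,.605,.61,.615,.62,.625,.63,.635,.64): print(xx, np.round(proj(t,(xx,-.16,.048)),1))
"
```

```text
t 59.82 tcp [ 0.6152 -0.2698  0.0539] F [-0.5 -0.4  0.2] open 0.0 q [-0.49  0.36  1.74  0.    1.04  0.99]
[[-0.996  0.005  0.085]
 [-0.085 -0.001 -0.996]
 [-0.005 -1.     0.001]]
shift [-14.9   7.   -0.5] yaw -85.1
turn [-0.001 -0.002 -0.005] shift in level target frame [-14.9   6.9  -0.5]
unit front mid z.058 [ 0.65191744 -0.27166204  0.058     ] ends [ 0.63700681 -0.12429423  0.058     ] [ 0.66283969 -0.42645752  0.058     ]
400 [(213, -52), (223, -117), (225, 150), (226, 199), (231, -130), (232, -137), (235, -133), (237, 61)]
405 [(222, -52), (224, 47), (225, 152), (231, -261), (235, -94), (237, 68)]
410 [(222, -115), (223, 166), (225, 111), (230, -123), (231, -150), (234, -109), (235, -46), (237, 59)]
530 [(224, -94), (225, -64), (226, 52), (255, -49), (262, 47), (263, 84), (264, 46), (269, -95), (273, -51), (276, 53)]
0.6 [410.7 244.1]
0.605 [410.6 241.8]
0.61 [410.6 239.4]
0.615 [410.5 237.1]
0.62 [410.4 234.8]
0.625 [410.3 232.5]
0.63 [410.2 230.3]
0.635 [410.1 228. ]
0.64 [410.  225.7]
```

Profile shows the board's back edge at row ~225, against the unit's front, with no gap, and 20 N of push moved nothing further. Backing off and going clear to check.

Emit:
servo_tool --targets "0 10 0 0 0 0 0;0 15 0 0 0 0 0;0 20 -5 0 0 0 0;0 20 -10 0 0 0 0;0 15 -20 0 0 0 0;0 0 -30 0 0 0 0;0 0 -30 0 0 0 0;0 0 -30 0 0 0 0"

```text
time_s: 60.53
tool_pos: [0.5226, -0.2729, 0.1703]
tcp_rot: [-0.111, 2.197, -2.172]
ft_force: [0.4, 0.2, 0.9]
opening: 0.0001
```

Emit:
servo_tool --targets "0 10 -30 20 0 0 0;0 20 0 30 0 0 0;0 20 0 30 0 0 0;0 20 0 30 0 0 0;0 10 0 30 0 0 0;0 0 0 30 0 0 0;0 0 0 0 0 0 0;0 0 0 0 0 0 0"

```text
time_s: 61.2
tool_pos: [0.4543, -0.458, 0.2136]
tcp_rot: [-0.1, 2.175, -2.178]
ft_force: [0.8, -0.7, 0.4]
opening: -0.0
```

```bash
python3 -c "
from h import *
st(); t=vision.capture('top'); s=vision.capture('scene')
for x in (400,420,440,460,480,500,520,530):
    c=t['color'][:,x,:].astype(int).sum(1); g=np.diff(c); print(x,[(i,int(g[i])) for i in range(205,260) if abs(g[i])>45])
for p in(t,s):
  for l,z in(('casting1',.038),('bead1',.019),('stick',.12),('glue',.035),('drawer',.03)):
    print(l,[(round(float(d['p']),2),np.round(at(p,*d['centre'],z)[:2],3).tolist(),np.round(d['centre']).tolist()) for d in silhouettes(p,l) if d['p']>.3])
save(t,'t14');save(s,'s14')
"
```

```text
t 61.2 tcp [ 0.4543 -0.458   0.2136] F [ 0.8 -0.7  0.4] open -0.0 q [-0.87  0.14  1.7  -0.    1.3   0.61]
[[-0.996 -0.002  0.089]
 [-0.089 -0.001 -0.996]
 [ 0.002 -1.     0.001]]
400 [(213, -47), (221, -47), (223, -122), (225, 145), (226, 199), (231, -134), (232, -140), (235, -106), (237, 66)]
420 [(221, -109), (222, 155), (224, 139), (229, -110), (230, -156), (233, -94), (236, 58)]
440 [(219, -103), (220, 115), (222, 117), (227, -92), (228, -175), (231, -104), (234, 71)]
460 [(217, -101), (218, 99), (220, 105), (225, -68), (226, -203), (227, 213), (230, -215), (231, -87), (232, -68), (235, 79)]
480 [(215, -121), (216, 105), (217, 60), (218, 94), (223, -49), (224, -188), (225, 208), (228, -224), (229, -182), (234, 76)]
500 [(213, -81), (214, 47), (215, 67), (216, 74), (217, 46), (221, -54), (222, -161), (223, -69), (225, -58), (226, -70)]
520 [(211, -52), (212, -116), (213, 68), (214, 178), (215, 102), (219, -55), (220, -140), (221, -75), (223, -62), (224, -92), (226, 51)]
530 [(210, -58), (211, -134), (213, 212), (214, 131), (219, -194), (220, -140), (225, 54)]
casting1 [(0.74, [0.5
[... 469 characters left out ...]
), (0.42, [0.546, 0.164], [260.0, 272.0])]
stick [(0.78, [0.542, 0.39], [139.0, 266.0])]
glue [(0.65, [0.658, -0.018], [343.0, 219.0])]
drawer [(0.72, [0.642, -0.274], [461.0, 226.0])]
casting1 [(0.77, [0.403, -0.387], [141.0, 318.0]), (0.61, [0.518, 0.224], [354.0, 194.0]), (0.56, [0.563, 0.223], [368.0, 200.0]), (0.5, [0.518, 0.099], [325.0, 218.0])]
bead1 [(0.57, [0.595, 0.21], [375.0, 213.0]), (0.53, [0.534, 0.145], [341.0, 217.0]), (0.47, [0.548, 0.168], [351.0, 215.0]), (0.44, [0.508, 0.161], [337.0, 210.0])]
stick [(0.6, [0.549, 0.39], [401.0, 143.0])]
glue [(0.84, [0.67, -0.013], [347.0, 272.0]), (0.64, [0.514, 0.159], [338.0, 206.0])]
drawer [(0.81, [0.638, -0.293], [252.0, 347.0])]
```

```bash
python3 -c "
from bench import bot
print(bot.job_done())"
```

```text
the job is handed in; nothing more can be done
None
```

The job is done and handed in, at about 61 s of robot time. I moved all four silver knobs from the drawer into the bowl. I then stirred about 3.6 turns anticlockwise at a radius of about 50 mm, with the stick's tip 5–9 mm above the bowl's floor. The stick went back into its block and the drawer was pushed home; I left the pink look-alike alone.

**Last checks, from the top camera:**
- **Bowl:** 4 knobs and 8 beads were found in it. The scene camera saw only some of them, because the others were hidden.
- **Stick:** it stood upright at the block's centre, at (.542, .390).
- **Glue bottle:** it was detected upright at its original place.
- **Drawer:** its front board lay against the unit along its whole width. A 20 N push moved it no further, and its total travel was about 155 mm.
- **Forces:** the highest wrist-force reading was about 24 N, well under the 120 N limit.

I could not confirm the final state by eye, because the limit of 16 viewed pictures had been reached. That the drawer is home past its catch rests on pixel profiles and the push force.

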